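# Clear away a finished rock sample

### The arm

A 6-joint arm with a two-finger parallel gripper is mounted at the origin on the work surface. World frame = base frame: x ahead of the robot, y to its left, z up, the work surface at z = 0. Lengths are in m, angles in degrees, forces in N, time in s.
With the tool pointing down it reaches from about 0.25 to 0.725 m from the base axis. Payload 9.7 kg.
Tool frame: the origin (TCP) lies midway between the tips of the shut fingers; the grasp point (between the pads) lies 19 mm behind it (bot.pinch_z is the distance from the TCP to the grasp point, in m); z points along the fingers, y is the direction in which the jaws open and shut (so a half turn about z gives the same grasp; the last joint's range is limited). The gripper opens to 85 mm and grips with 20 to 120 N. Pads are 22 mm wide; open, the fingers measure 114 mm over their backs; the gripper's body (76 mm by 85 mm) begins 54 mm behind the grasp point. The pads swing forward as they close: fully open they stand 13 mm farther back than shut.
Start: joints at [70.646, 4.979, 10.078, 95.1, 0, 90], TCP at [0.182, 0.519, 0.207] pointing down, gripper open.
Joint ranges: [-179.16, 179.16], [-48.56, 103.87], [-65.8, 70.77], [-126.05, 130.52], [-82.76, 87.17], [-180, 180]. Speed limits (degrees/s): [127.2, 127.2, 147.25, 180, 180, 180].

### API

Orientations are given as [roll, pitch, yaw] about the fixed x, y, z axes, in that order (R = Rz(yaw) Ry(pitch) Rx(roll)).
In Python, from workcell import bot, imaging gives the robot as it stands.
- The arm moves only by the tool servo_tool, never from a script. Its argument "moves" is a list that holds one entry, the list of rows, each a list of 7 numbers: the turn, a rotation vector about the tool's x, y, z in rad, then the shift along the tool's x, y, z in cm, then the finger opening in cm, from 0 to 8.54. A call has 1 to 12 rows; each row shifts and turns the pose as measured when the row begins, along the tool's axes as they then stand; what a row does not reach is not made up. A row lasts 1/12 s, in which the tool goes at most 41.7 mm and 7.16 degrees, less where a joint would pass 70% of its speed; a pose out of reach is approached as far as the arm can. A call is refused whole if a number of a shift passes 4.17 or a number of a turn 0.125, either way. A call with a gripper value outside its range is refused whole. The fingers move at their own pace and stop on an object; "force" is the grip in N (left out, the last holds). Time passes only in rows, so rows that do not move let the fingers close. It gives the time, the measured TCP pose, the force and the opening at its end, in the units of the state.
- bot.get_obs(): the state, without advancing time (a new reading comes with each control period).
- imaging.camera(name): name is "scene" or "top"; returns the picture (420x560x3 uint8, blue, green, red); there is no depth.
- imaging.calibration(name): a dict with "fx", "fy", "cx", "cy" (pixels), "D" ([k1, k2, p1, p2, k3] as OpenCV has them; the pictures are not rectified), "camera_from_world" (4x4, takes a point from world to camera coordinates). Camera axes: x right, y down, z forward; pixel columns grow to the right and rows downward; lengths in m; the calibration is good to about 2 mm. A picture is of the moment at which its call begins. calibration takes no time and is no camera call.
- bot.job_done(): hands the job in, once; it reports no verdict.
The state is a dict: "time": time; "q": joint angles; "qd": joint speeds; "joint_efforts": joint torques, N m; "ee_pos": TCP position; "tcp_rot": TCP orientation; "wrist_force": force on the tool from outside, world axes, zero at the start; "torque": the same for the moment, N m; "opening": finger opening in m.
Only numpy, scipy, OpenCV 4.12 (cv2) and the standard library are available. Lean on these libraries where they do the work, as an engineer would, in place of code of your own. Each camera call takes 0.05 s, during which the arm holds its last target.

### The job

Clear away the finished rock sample: first tip all four rock pieces out of the handled pan into the white tray and stand the empty pan upright on the cork mat with its whole base on it. Then push the grey slide case down through the sprung flap of the collection box, until it drops inside and the flap has snapped shut. Do not knock over the other things on the bench or push them out of place.

Things in the scene. Friction and masses are not known exactly. Their poses are not given: they have to be found in the camera images.
- pot_handle (a point): Point on the axis of the pan's straight, level, round handle (18 mm diameter, 58 above the pan's underside, ending 150 from the pan's axis), 105 from the pan's axis. z: up the pan's axis to its mouth; x: along the handle towards the pan. At the start the handle points roughly away from the robot. Being round, it can be gripped at any tilt, also leaning 40 degrees sideways.
- pot_mid (a point): On the axis, half-way up (37.5 mm), of the loose bare-steel conical pan, base 60 across, rim 100, 75 tall, wall 3, 0.25 kg; frame as pot_handle. Upright at the start, four rocks in it. They slide out once it is tipped 115 to 125 degrees (wall flare 15, friction 0.5 to 0.7). Tipped so about the handle's axis, the rim's lowest point is about 50 below that axis, within 15 sideways of it.
- rock1: One of four brown-grey rock pieces, about 20 mm lumps of 16 g, in the pan at the start; origin at its centre.
- rock2: One of four brown-grey rock pieces, about 20 mm lumps of 16 g, in the pan at the start; origin at its centre.
- rock3: One of four brown-grey rock pieces, about 20 mm lumps of 16 g, in the pan at the start; origin at its centre.
- rock4: One of four brown-grey rock pieces, about 20 mm lumps of 16 g, in the pan at the start; origin at its centre.
- tray_in (a point): Centre of the inner floor of the fixed square white tray, outside 200 x 200 mm, 45 tall, wall and floor 4; x and y along its sides.
- mat_top (a point): Centre of the top of the fixed round cork mat, 120 mm across, 3 thick, flat on the bench.
- case_mid (a point): Half-way up (43 mm) the loose grey slide case, 0.16 kg, 86 tall: a body 90 long (x) x 24 thick (y) x 50 tall, with a grip lug 36 long (x) x 12 thick (y) x 36 tall on the middle of its top. Stands upright, z up. Fingers that grip the lug by its ends (across its 36 mm) can follow it down into the flap opening; those on its 12 mm sides hardly can.
- slot (a point): Centre, at the top surface, of the flap opening in the flat top of the fixed white collection box (120 in x, 190 in y, 165 mm tall, floor 5). The opening, 140 long (y) x 44 wide (x), is filled by a steel flap, flush, hinged along its long +x edge, 41 wide, 4 thick. z up. The case goes in lug up, its length along y.
- flap (a joint): Flap angle: 0 shut, 1.6 rad hanging straight down into the box. A spring shuts it (0.06 N m when shut, 0.15 N m at 1.5 rad): the case's weight alone does not open it, and it pinches a case that is part-way in. The case drops free once the top of its body is about 45 mm below the box's top; the flap then snaps shut when nothing is in its way.
- dropper: Bystander, loose: amber glass dropper bottle, upright, 38 mm across, 85 tall mm; origin at the centre of its underside.
- objective: Bystander, loose: microscope objective, upright metal cylinder 36 across, 62 tall mm; origin at the centre of its underside.
- slidebox: Bystander, loose: black flat slide box 100 x 85 x 30 tall mm; origin at the centre of its underside.
- dish: Bystander, loose: glass dish 90 across, 18 tall mm; origin at the centre of its underside.
- mouse: Bystander, loose: black computer mouse, about 87 x 60 x 32 tall mm; origin at the centre of its underside.
- eyepiece: Bystander, loose: black eyepiece, upright cylinder 44 across, 62 tall mm; origin at the centre of its underside.
- jar: Bystander, loose: white lidded jar, upright, 56 across, 75 tall mm; origin at the centre of its underside.

How it is judged:
By the outcome, as a careful person would: the job done as asked, in the order asked, and still so for the second after the job is handed in, with the robot touching nothing.
It also fails if it takes over 67 s, if anything falls off the work surface, if the arm or the gripper's body presses on something with over 40 N, if the wrist force passes 120 N, or if a joint passes its speed limit or range.

## Working session

There is one attempt and no reset: what is moved stays moved. The work goes in short steps, Python scripts to look and compute and a tool call to move; the robot and the scene stay as the last step left them, time stands still between calls to the robot, and variables do not carry over. Pictures are saved under pics/ and viewed, and the job is handed in when it is done.

Besides the shell and the picture viewer there is one more tool, called as name([rows], argument=value, ...), one row to a line, values as JSON. servo_tool: Moves the arm, as the interface text tells. Its arguments: {"type":"object","properties":{"moves":{"type":"array","items":{"type":"array","items":{"type":"array","items":{"type":"number"}}}},"force":{"type":"number"}},"required":["moves"]}

```bash
ls; mkdir -p pics; python3 - <<'E'
from workcell import bot, imaging
import cv2, numpy as np
for n in ("scene","top"):
    im=imaging.camera(n); cv2.imwrite(f"pics/{n}0.png",im)
    c=imaging.calibration(n); print(n,c)
print(bot.get_obs()); print(bot.pinch_z)
E
```

```text
pics
scene {'fx': 513.6985709126611, 'fy': 513.6985709126611, 'cx': 281.7983109296423, 'cy': 204.40773965758967, 'D': array([-0.18246062,  0.        ,  0.        ,  0.        ,  0.        ]), 'camera_from_world': array([[ 3.56697828e-01,  9.34219569e-01, -6.75720690e-04,
        -1.97284503e-01],
       [ 5.80152216e-01, -2.22076876e-01, -7.83648689e-01,
        -2.18915399e-01],
       [-7.32250002e-01,  2.79133765e-01, -6.21203893e-01,
         1.65507241e+00],
       [ 0.00000000e+00,  0.00000000e+00,  0.00000000e+00,
         1.00000000e+00]])}
top {'fx': 437.7163125529442, 'fy': 437.7163125529442, 'cx': 277.78903809097653, 'cy': 207.76741649101993, 'D': array([-0.12916342,  0.        ,  0.        ,  0.        ,  0.        ]), 'camera_from_world': array([[ 0.02031307, -0.9997401 , -0.01034981, -0.00988438],
       [-0.98781261, -0.01847076, -0.15454801,  0.5758268 ],
       [ 0.15431667,  0.01336302, -0.98793107,  1.12219567],
       [ 0.        ,  0.        ,  0.        ,  1.        ]])}
{'time': 0.1, 'q': array([ 7.06478358e+01,  5.00753938e+00,  1.00378223e+01,  9.50994168e+01,
       -5.33518925e-04,  8.99998195e+01]), 'qd': array([ 0.03204152, -0.0761919 ,  0.15239233, -0.03236209,  0.00164668,
        0.01026915]), 'joint_efforts': array([-1.43230054e-04, -5.21563160e+01,  4.65651941e+01,  1.60457322e-02,
       -1.26287861e-05, -1.50609236e-05]), 'ee_pos': array([0.18217798, 0.51869555, 0.20604742]), 'tcp_rot': array([-1.79930866e+02,  5.33300715e-04,  1.60648017e+02]), 'wrist_force': array([-0.01230511, -0.40617261, -0.21889643]), 'torque': array([-0.00971548,  0.01393005, -0.04235457]), 'opening': 0.08517822314593564}
0.0187
```

View pics/scene0.png

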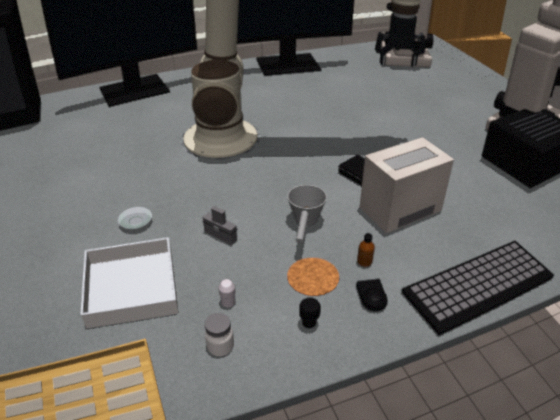

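View pics/top0.png

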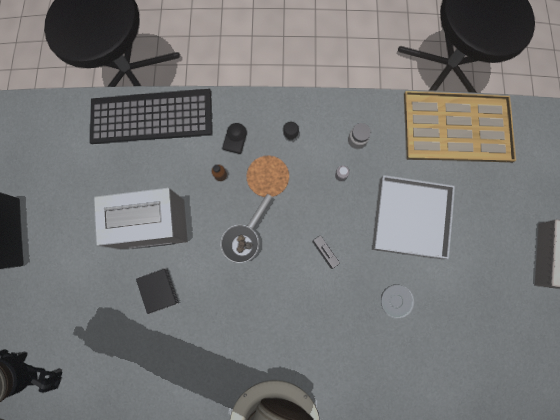

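Scene view shows the tray at (128,282), case (220,228), pan (305,205) with its handle to (303,235), mat (313,276), and box (405,185). In the top view they are at tray (415,217), case (326,252), pan (241,243), mat (268,176), and box flap (133,215). Next I measure them.

```bash
cat > h.py <<'E'
import numpy as np, cv2
from workcell import bot, imaging
C={n:imaging.calibration(n) for n in("scene","top")}
def K(c): return np.array([[c['fx'],0,c['cx']],[0,c['fy'],c['cy']],[0,0,1.]])
def ray(n,uv):
    c=C[n]; p=cv2.undistortPoints(np.array([[uv]],float),K(c),c['D'])[0,0]
    T=c['camera_from_world']; R=T[:3,:3]; 
    return -R.T@T[:3,3], R.T@np.array([p[0],p[1],1.])
def onz(n,uv,z):
    o,d=ray(n,uv); return (o+d*(z-o[2])/d[2])
def proj(n,P):
    c=C[n];T=c['camera_from_world']
    return cv2.projectPoints(np.atleast_2d(np.array(P,float)),cv2.Rodrigues(T[:3,:3])[0],T[:3,3],K(c),c['D'])[0][:,0]
def tri(uvs,uvt):
    o1,d1=ray("scene",uvs);o2,d2=ray("top",uvt)
    A=np.stack([d1,-d2],1); s=np.linalg.lstsq(A,o2-o1,rcond=None)[0]
    return (o1+d1*s[0]+o2+d2*s[1])/2, np.linalg.norm(o1+d1*s[0]-o2-d2*s[1])
E
python3 - <<'E'
import cv2
t=cv2.imread("pics/top0.png"); s=cv2.imread("pics/scene0.png")
def crop(im,x0,y0,x1,y1,k,name): cv2.imwrite(f"pics/{name}.png",cv2.resize(im[y0:y1,x0:x1],None,fx=k,fy=k,interpolation=cv2.INTER_CUBIC))
crop(t,80,110,360,320,2.85,"tc1")
crop(t,200,150,350,275,5,"tc2")
crop(s,180,130,340,250,5,"sc1")
crop(s,70,140,470,360,2,"sc2")
crop(t,360,160,480,280,5,"tc3")
E
```

```text
(no output)
```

View pics/tc1.png

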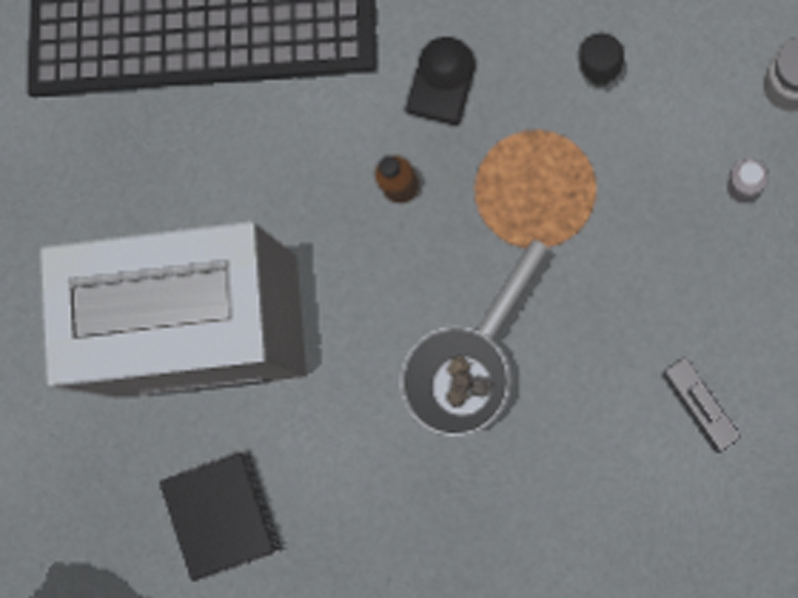

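View pics/tc2.png

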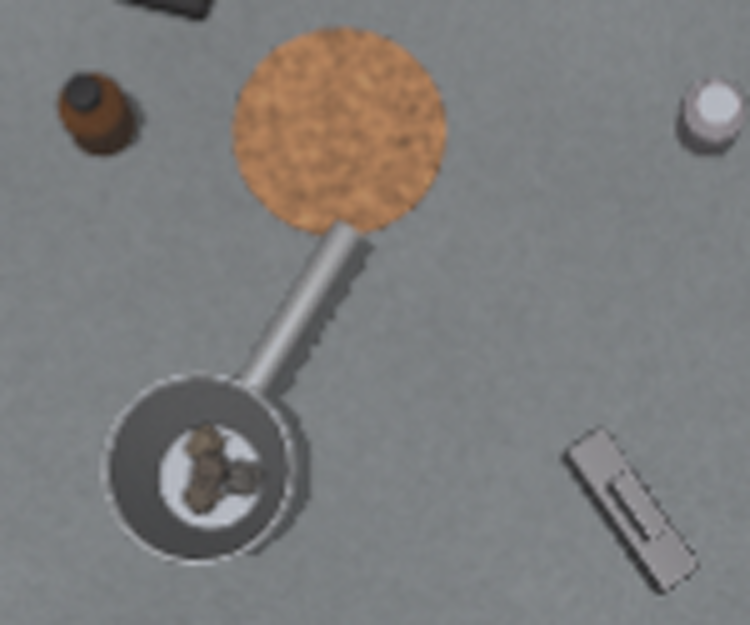

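View pics/sc1.png

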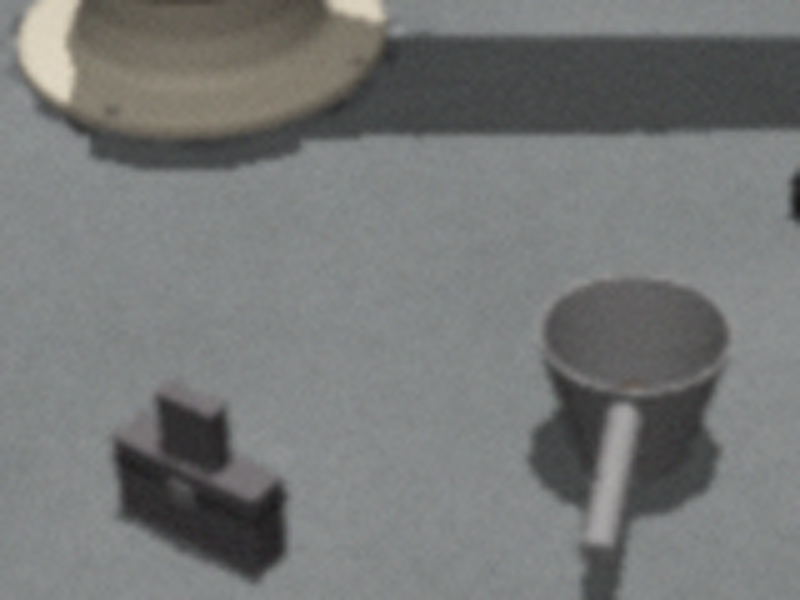

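View pics/sc2.png

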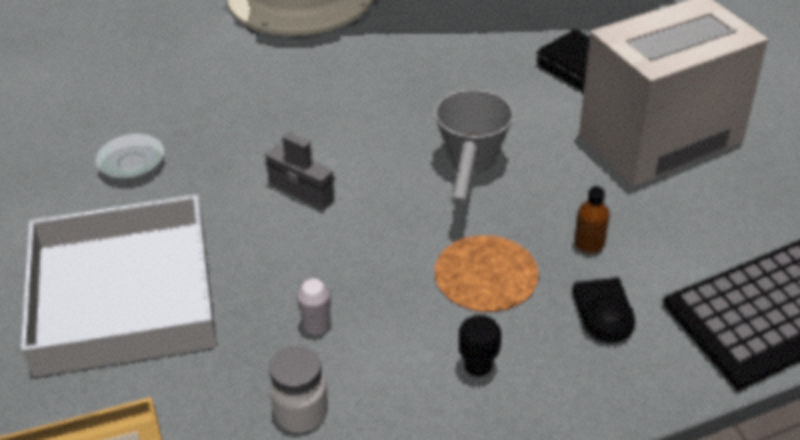

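View pics/tc3.png

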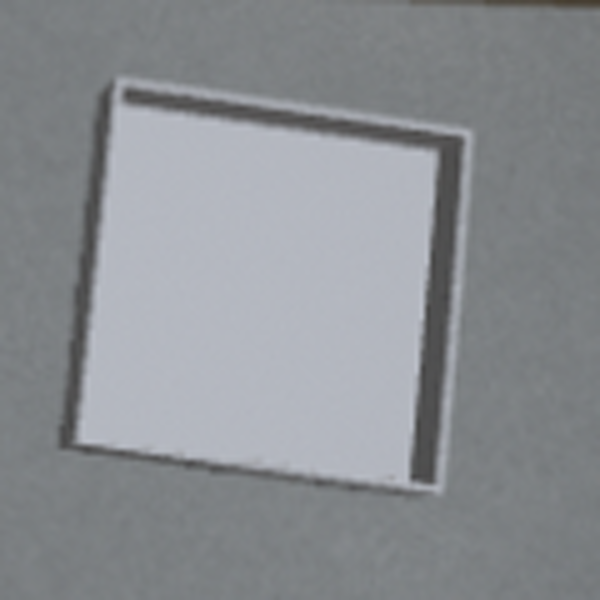

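```bash
cat > m.py <<'E'
from h import *
def un(pts,k,ox,oy): return [((u+.5)/k-.5+ox,(v+.5)/k-.5+oy) for u,v in pts]
def P(n,pts,z): 
    a=np.array([onz(n,p,z) for p in pts])*1000; print(a[:,:2].round(0).tolist(),'mean',a.mean(0).round(1)[:2]); return a
np.set_printoptions(suppress=True)
for n in C:
    print(n,ray(n,(280,210))[0].round(3))
print('rim'); a=P("top",un([(200,373),(200,564),(103,470),(296,470)],5,200,150),.075)
print('handle end'); P("top",un([(350,228)],5,200,150),.058)
im=cv2.imread("pics/top0.png"); hsv=cv2.cvtColor(im,cv2.COLOR_BGR2HSV)
m=cv2.inRange(hsv,(5,90,90),(20,255,255)); m[:,330:]=0; m[:,235:][m.shape[0]:]=0; m[:,:240]=0
n,l,st,ce=cv2.connectedComponentsWithStats(m); i=1+np.argmax(st[1:,4]); (x,y,w,h)=st[i,:4]; print(st[i])
print('mat'); P("top",un([(340,27),(233,130),(447,130),(325,237)],5,200,150),.003)
c=(x+w/2-.5,y+h/2-.5)
P("top",[c],.003)
print('tray'); a=P("top",un([(116,78),(472,130),(441,493),(74,443)],5,360,160),.045)
d=a-np.roll(a,1,0); print(np.linalg.norm(d,axis=1).round(0), np.degrees(np.arctan2(d[:,1],d[:,0])).round(1))
print('slot'); a=P("top",un([(71,282),(228,262),(231,318),(76,338)],2.85,80,110),.165)
d=a-np.roll(a,1,0); print(np.linalg.norm(d,axis=1).round(0), np.degrees(np.arctan2(d[:,1],d[:,0])).round(1))
print('boxtop'); a=P("top",un([(41,248),(252,224),(265,361),(48,385)],2.85,80,110),.165)
d=a-np.roll(a,1,0); print(np.linalg.norm(d,axis=1).round(0), np.degrees(np.arctan2(d[:,1],d[:,0])).round(1))
print('case body top'); a=P("top",un([(567,452),(602,428),(698,562),(663,590)],5,200,150),.05)
d=a-np.roll(a,1,0); print(np.linalg.norm(d,axis=1).round(0), np.degrees(np.arctan2(d[:,1],d[:,0])).round(1))
print('lug scene'); P("scene",un([(160,395),(180,382),(227,402),(208,417)],5,180,130),.086)
print('case body scene'); P("scene",un([(117,437),(155,410),(287,480),(257,502)],5,180,130),.05)
print('dropper',tri(un([(596,194)],2,70,140)[0],un([(390,165)],2.85,80,110)[0]))
print('objective top'); P("top",un([(720,103)],5,200,150),.062)
print('eyepiece'); P("top",un([(602,58)],2.85,80,110),.062)
print('dish'); P("top",[(398,301)],.01)
print('jar'); P("top",[(361,130)],.075)
print('slidebox'); P("top",un([(160,482),(245,451),(280,548),(192,580)],2.85,80,110),.03)
print('mouse'); P("top",un([(441,80)],2.85,80,110),.02)
E
python3 m.py
```

```text
scene [ 1.409 -0.326  0.856]
top [ 0.396 -0.014  1.198]
rim
[[526.0, 99.0], [428.0, 96.0], [475.0, 147.0], [477.0, 48.0]] mean [476.7  97.4]
handle end
[[607.0, 24.0]] mean [607.1  23.5]
[ 247  156   42   41 1336]
mat
[[733.0, 34.0], [672.0, 92.0], [674.0, -28.0], [612.0, 39.0]] mean [672.6  34.4]
[[672.0, 33.0]] mean [671.8  32.5]
tray
[[671.0, -282.0], [646.0, -480.0], [448.0, -455.0], [473.0, -256.0]] mean [ 559.4 -367.9]
[200. 199. 200. 200.] [ -7.4 -97.  172.8  83. ]
slot
[[547.0, 424.0], [567.0, 286.0], [519.0, 281.0], [499.0, 415.0]] mean [533.  351.5]
[ 49. 139.  48. 136.] [   9.8  -81.8 -173.4   98.5]
boxtop
[[576.0, 454.0], [600.0, 267.0], [483.0, 249.0], [458.0, 437.0]] mean [529.5 352. ]
[119. 188. 118. 190.] [   7.8  -82.7 -171.2   97.6]
case body top
[[491.0, -93.0], [504.0, -111.0], [435.0, -162.0], [420.0, -144.0]] mean [ 462.5 -127.4]
[88. 22. 86. 24.] [  35.5  -54.7 -143.8  129.1]
lug scene
[[456.0, -143.0], [450.0, -131.0], [473.0, -114.0], [480.0, -126.0]] mean [ 464.7 -128.7]
case body scene
[[436.0, -163.0], [422.0, -140.0], [497.0, -94.0], [507.0, -112.0]] mean [ 465.5 -127.2]
dropper (array([0.67412769, 0.16349892, 0.08008018]), np.float64(0.002147319589645333))
objective top
[[678.0, -172.0]] mean [ 677.9 -172.4]
eyepiece
[[787.0, -30.0]] mean [787.2 -30.1]
dish
[[333.0, -327.0]] mean [ 333.4 -326.9]
jar
[[787.0, -219.0]] mean [ 787.  -218.5]
slidebox
[[378.0, 379.0], [409.0, 299.0], [321.0, 261.0], [288.0, 344.0]] mean [348.9 320.7]
mouse
[[777.0, 128.0]] mean [776.6 127.6]
```

```bash
cat > plan.py <<'E'
from h import *
from scipy.spatial.transform import Rotation as Ro
PZ=bot.pinch_z
def frame(xaz,tiltaz,lean):
    x=np.array([np.cos(np.radians(xaz)),np.sin(np.radians(xaz)),0]); a=np.radians(tiltaz); l=np.radians(lean)
    z=np.array([np.sin(l)*np.cos(a),np.sin(l)*np.sin(a),-np.cos(l)]); x=x-z*(x@z); x/=np.linalg.norm(x)
    return np.stack([x,np.cross(z,x),z],1)
def state():
    o=bot.get_obs(); return o['ee_pos'],Ro.from_euler('xyz',o['tcp_rot'],degrees=True).as_matrix(),o
def plan(gp,R,n,cur=None):
    """grasp-point target gp (m), R; n rows"""
    p,R0,o=state()
    if cur is not None: p,R0=cur
    pt=np.array(gp)+R[:,2]*PZ
    w=Ro.from_matrix(R0.T@R).as_rotvec()/n
    S=sum(Ro.from_rotvec(k*w).as_matrix() for k in range(n))
    d=np.linalg.solve(S,R0.T@(pt-p))*100
    print("n",n,"row",[round(float(v),4) for v in w],[round(float(v),3) for v in d],"|d|",np.linalg.norm(d).round(2),"|w|deg",np.degrees(np.linalg.norm(w)).round(2))
    return pt,R
def show():
    p,R,o=state(); print('t',round(o['time'],2),'grasp',(p-R[:,2]*PZ).round(4),'x',R[:,0].round(3),'z',R[:,2].round(3),'q',o['q'].round(1),'F',o['wrist_force'].round(1),'T',o['torque'].round(2),'op',round(o['opening'],4))
HA=-29.6
PAN=np.array([.4767,.0974]);
def az(a): return np.array([np.cos(np.radians(a)),np.sin(np.radians(a)),0])
E
python3 - <<'E'
from plan import *
g=np.array([*PAN,.058])+.105*az(HA); print(g)
R=frame(HA+180,HA-90,40); Rm=frame(155,HA-90,15)
c=plan([.42,.22,.26],Rm,16)
c=plan(g-R[:,2]*.1,R,12,c)
c=plan(g-R[:,2]*.1,R,6,c)
E
```

```text
[0.56799697 0.0455361  0.058     ]
n 16 row [0.0162, 0.0021, 0.0063] [-2.073, -1.225, -0.1] |d| 2.41 |w|deg 1.0
n 12 row [0.0363, 0.0014, 0.0064] [-1.799, 0.218, 1.005] |d| 2.07 |w|deg 2.12
n 6 row [0.0, 0.0, 0.0] [0.0, 0.0, 0.0] |d| 0.0 |w|deg 0.0
```

servo_tool([
  [[0.016,0.002,0.006,-2.6,-1.55,-0.12,5],[0.016,0.002,0.006,-2.6,-1.55,-0.12,5],[0.016,0.002,0.006,-2.6,-1.55,-0.12,5],[0.016,0.002,0.006,-2.6,-1.55,-0.12,5],[0.016,0.002,0.006,-2.6,-1.55,-0.12,5],[0.016,0.002,0.006,-2.6,-1.55,-0.12,5],[0.016,0.002,0.006,-2.6,-1.55,-0.12,5],[0.016,0.002,0.006,-2.6,-1.55,-0.12,5],[0.016,0.002,0.006,-2.6,-1.55,-0.12,5],[0.016,0.002,0.006,-2.6,-1.55,-0.12,5],[0.016,0.002,0.006,-2.6,-1.55,-0.12,5],[0.016,0.002,0.006,-2.6,-1.55,-0.12,5]],
], force=40)

```text
time: 1.1
ee_pos: [0.4113, 0.2239, 0.2305]
tcp_rot: [-167.9, -1.3, 156.8]
wrist_force: [-0.3, 1.0, 0.2]
opening: 0.05
```

```bash
python3 - <<'E'
from plan import *
show()
g=np.array([*PAN,.058])+.105*az(HA)
R=frame(HA+180,HA-90,40)
c=plan(g-R[:,2]*.1,R,12)
E
```

```text
t 1.1 grasp [0.4132 0.2274 0.2488] x [-0.919  0.395  0.022] z [-0.103 -0.183 -0.978] q [ 32.4   5.5  12.3 107.5  -5.7  56. ] F [-0.3  1.   0.2] T [ 0.22 -0.11  0.01] op 0.05
n 12 row [0.0405, 0.0024, 0.0092] [-1.874, 0.082, 0.95] |d| 2.1 |w|deg 2.38
```

servo_tool([
  [[0.042,0.002,0.009,-1.9,0.08,0.95,5],[0.042,0.002,0.009,-1.9,0.08,0.95,5],[0.042,0.002,0.009,-1.9,0.08,0.95,5],[0.042,0.002,0.009,-1.9,0.08,0.95,5],[0.042,0.002,0.009,-1.9,0.08,0.95,5],[0.042,0.002,0.009,-1.9,0.08,0.95,5],[0.042,0.002,0.009,-1.9,0.08,0.95,5],[0.042,0.002,0.009,-1.9,0.08,0.95,5],[0.042,0.002,0.009,-1.9,0.08,0.95,5],[0.042,0.002,0.009,-1.9,0.08,0.95,5],[0.042,0.002,0.009,-1.9,0.08,0.95,5],[0.042,0.002,0.009,-1.9,0.08,0.95,5]],
])

```text
time: 2.1
ee_pos: [0.6052, 0.0763, 0.1176]
tcp_rot: [-137.8, 0.4, 150.2]
wrist_force: [0.5, 0.0, 0.0]
opening: 0.05
```

```bash
python3 - <<'E'
from plan import *
show()
for n in C: cv2.imwrite(f"pics/{n}1.png",imaging.camera(n))
g=np.array([*PAN,.058])+.105*az(HA)
R=frame(HA+180,HA-90,40)
c=plan(g-R[:,2]*.05,R,4)
c=plan(g,R,5,c)
for n in C: print(n,proj(n,g))
E
```

```text
t 2.1 grasp [0.6114 0.0872 0.1315] x [-0.868  0.497 -0.007] z [-0.33  -0.585 -0.741] q [ 20.   48.6  47.7 123.6 -25.9  58.2] F [0.5 0.  0. ] T [ 0.56 -0.32  0.06] op 0.05
n 4 row [-0.011, -0.0007, -0.0014] [0.442, 0.056, 0.96] |d| 1.06 |w|deg 0.64
n 5 row [0.0, 0.0, 0.0] [0.0, -0.0, 1.0] |d| 1.0 |w|deg 0.0
scene [[301.98941738 227.64938581]]
top [[260.91189404 209.64497826]]
```

View pics/scene1.png

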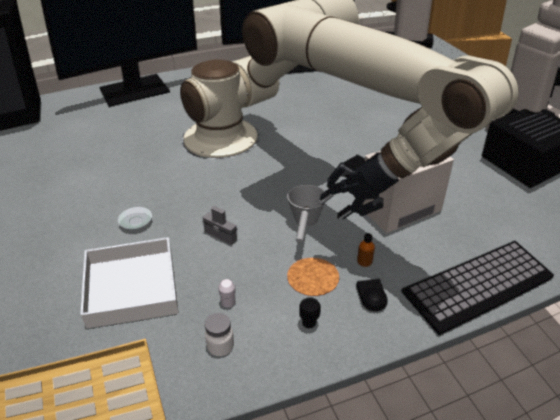

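View pics/top1.png

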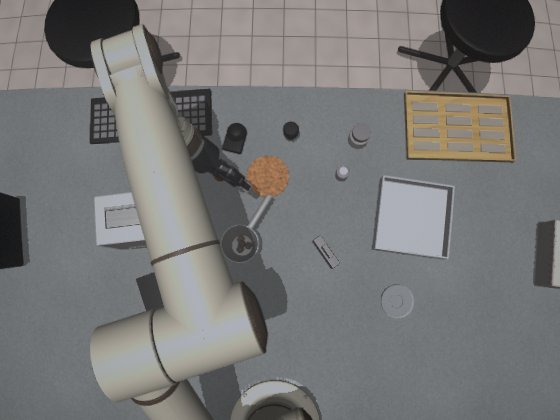

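The arm stands clear at the pre-grasp pose. The gripper is at scene (365,185), off the handle at (303,235), and nothing has been disturbed. I approach the handle next.

servo_tool([
  [[-0.011,0,-0.001,0.44,0.06,0.96,5],[-0.011,0,-0.001,0.44,0.06,0.96,5],[-0.011,0,-0.001,0.44,0.06,0.96,5],[-0.011,0,-0.001,0.44,0.06,0.96,5],[0,0,0,0,0,0.5,5]],
])

```text
time: 2.62
ee_pos: [0.575, 0.0612, 0.0736]
tcp_rot: [-140.1, -0.3, 150.2]
wrist_force: [-0.4, -0.2, 0.1]
opening: 0.0496
```

```bash
python3 - <<'E'
from plan import *
show()
g=np.array([*PAN,.058])+.105*az(HA)
R=frame(HA+180,HA-90,40)
c=plan(g,R,6)
E
```

```text
t 2.62 grasp [0.581  0.0715 0.0879] x [-0.868  0.496  0.004] z [-0.321 -0.555 -0.767] q [ 19.1  40.5  31.4 113.2 -24.8  56. ] F [-0.4 -0.2  0.1] T [ 0.45 -0.28 -0.02] op 0.0496
n 6 row [0.0003, -0.0009, 0.0001] [-0.029, -0.051, 0.693] |d| 0.7 |w|deg 0.05
```

servo_tool([
  [[0,0,0,-0.03,-0.05,0.7,5],[0,0,0,-0.03,-0.05,0.7,5],[0,0,0,-0.03,-0.05,0.7,5],[0,0,0,-0.03,-0.05,0.7,5],[0,0,0,-0.03,-0.05,0.7,5],[0,0,0,-0.03,-0.05,0.6,5],[0,0,0,0,0,0,5]],
])

```text
time: 3.2
ee_pos: [0.5609, 0.0341, 0.0436]
tcp_rot: [-140.2, -0.2, 150.3]
wrist_force: [0.5, -0.3, -0.2]
opening: 0.0496
```

```bash
python3 - <<'E'
from plan import *
show()
g=np.array([*PAN,.058])+.105*az(HA)
R=frame(HA+180,HA-90,40)
c=plan(g,R,1)
for n in C:
    im=imaging.camera(n);u,v=proj(n,g)[0].astype(int)
    cv2.imwrite(f"pics/{n}2.png",cv2.resize(im[v-50:v+50,u-60:u+60],None,fx=6,fy=6,interpolation=cv2.INTER_CUBIC))
E
```

```text
t 3.2 grasp [0.5669 0.0445 0.058 ] x [-0.869  0.495  0.003] z [-0.319 -0.555 -0.769] q [ 17.3  37.2  23.3 107.5 -25.8  54.3] F [ 0.5 -0.3 -0.2] T [ 0.52 -0.32  0.01] op 0.0496
n 1 row [0.0041, -0.0032, 0.0006] [-0.049, 0.105, -0.098] |d| 0.15 |w|deg 0.3
```

View pics/scene2.png

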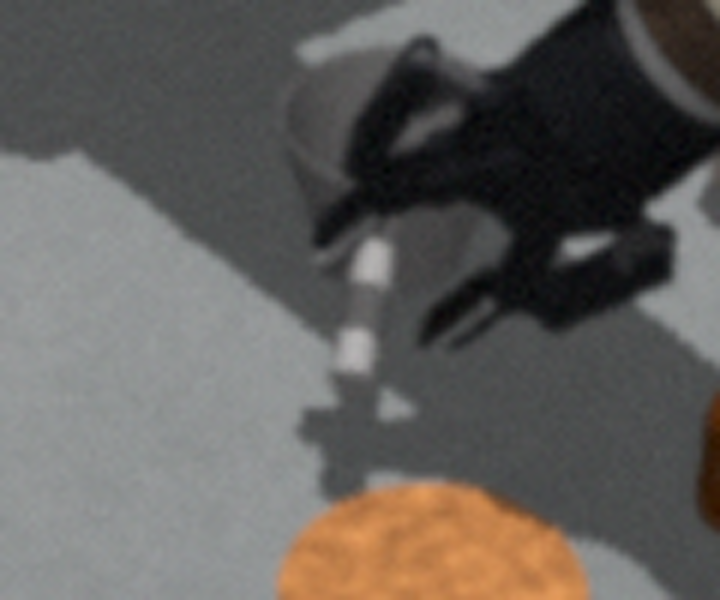

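View pics/top2.png

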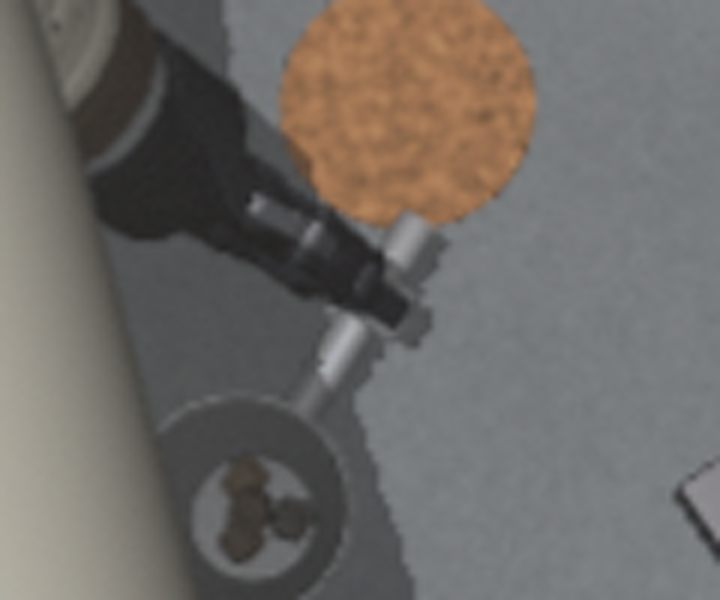

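The handle lies between the fingers (scene crop: fingers at (320,235) and (430,330), handle between). I close on it now.

servo_tool([
  [[0,0,0,0,0.05,0,1.2],[0,0,0,0,0,0,1.2],[0,0,0,0,0,0,1.2],[0,0,0,0,0,0,1.2],[0,0,0,0,0,0,1.2],[0,0,0,0,0,0,1.2]],
], force=100)

```text
time: 3.8
ee_pos: [0.5625, 0.036, 0.0447]
tcp_rot: [-140.3, -0.1, 150.4]
wrist_force: [0.6, -0.2, -0.6]
opening: 0.0119
```

```bash
python3 - <<'E'
from plan import *
show()
p,R,o=state(); g=p-R[:,2]*PZ
plan(g+[0,0,.08],R,8)
E
```

```text
t 3.8 grasp [0.5684 0.0464 0.0591] x [-0.869  0.494  0.001] z [-0.316 -0.554 -0.77 ] q [ 17.5  37.3  23.6 107.6 -25.7  54.4] F [ 0.6 -0.2 -0.6] T [ 0.53 -0.24 -0.02] op 0.0119
n 8 row [0.0, 0.0, 0.0] [0.001, -0.638, -0.77] |d| 1.0 |w|deg 0.0
```

```bash
python3 - <<'E'
from plan import *
g=np.array([*PAN,.058])+.105*az(HA)
for n in C:
    im=imaging.camera(n);u,v=proj(n,g)[0].astype(int)
    cv2.imwrite(f"pics/{n}3.png",cv2.resize(im[v-50:v+50,u-60:u+60],None,fx=6,fy=6,interpolation=cv2.INTER_CUBIC))
E
```

```text
(no output)
```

View pics/scene3.png

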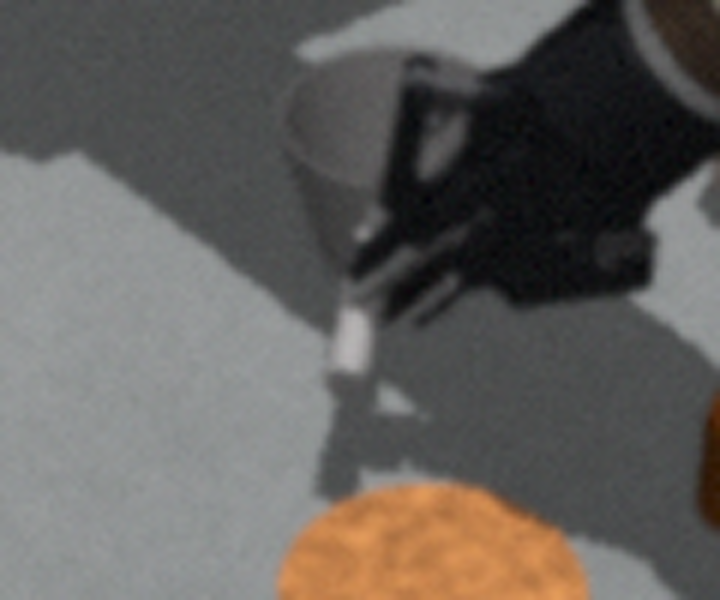

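View pics/top3.png

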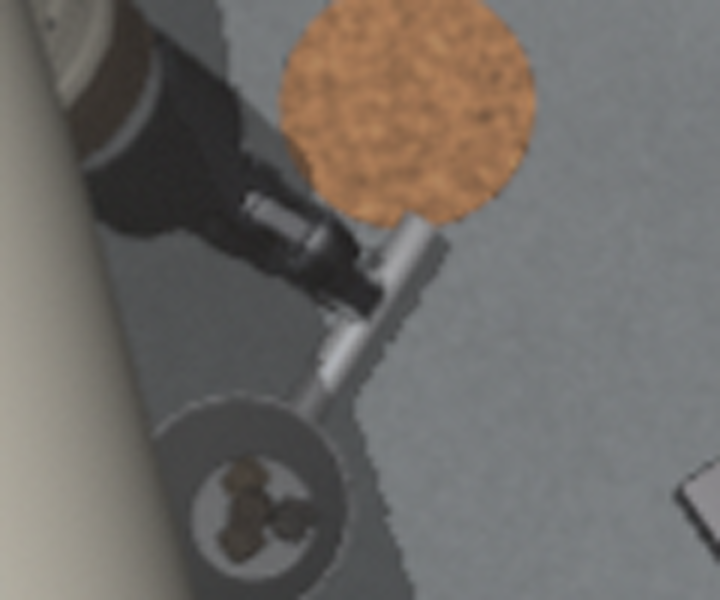

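```bash
python3 - <<'E'
from plan import *
g=np.array([*PAN,.058])+.105*az(HA)
p,R,o=state()
pts=[p,p-R[:,2]*PZ,g,g+.045*az(HA),g-.045*az(HA), p+R[:,1]*.006,p-R[:,1]*.006]
for n in C:
    b=proj(n,g)[0].astype(int)
    q=(proj(n,pts)-b+[60,50]+.5)*6-.5
    im=cv2.imread(f"pics/{n}3.png")
    for (u,v),c in zip(q,[(0,0,255),(0,255,0),(255,0,0),(255,0,0),(255,0,0),(0,255,255),(0,255,255)]): cv2.circle(im,(int(u),int(v)),4,c,-1)
    cv2.imwrite(f"pics/{n}3a.png",im)
E
```

```text
(no output)
```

View pics/scene3a.png

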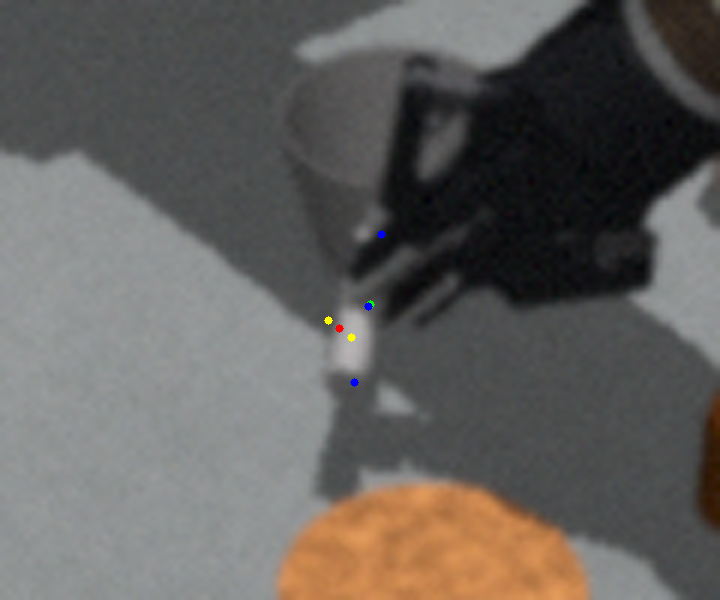

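View pics/top3a.png

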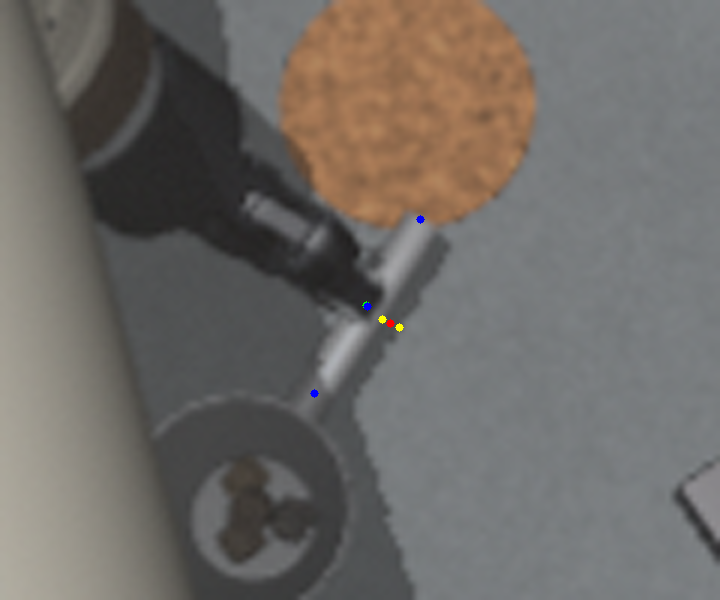

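The fingers closed to 11.9 mm, which is less than the 18 mm handle. The tips are at about (368,293) in the scene crop and stop short of the handle axis, and the pan has not moved. I reopen, go deeper and look again.

servo_tool([
  [[0,0,0,0,0,-0.5,4],[0,0,0,0,0,-0.5,4],[0,0,0,0,0,0,4],[0,0,0,0,0,0,4]],
], force=40)

```text
time: 4.23
ee_pos: [0.5659, 0.0421, 0.0534]
tcp_rot: [-140.3, -0.1, 150.4]
wrist_force: [0.3, -1.0, -0.5]
opening: 0.0397
```

```bash
cat > look.py <<'E'
from plan import *
import sys
def look(tag,g,extra=[],k=6,hw=(60,50)):
    p,R,o=state(); show()
    for n in C:
        im=imaging.camera(n); b=proj(n,g)[0].astype(int); b[0]=np.clip(b[0],hw[0],560-hw[0]); b[1]=np.clip(b[1],hw[1],420-hw[1])
        u,v=b
        c=cv2.resize(im[v-hw[1]:v+hw[1],u-hw[0]:u+hw[0]],None,fx=k,fy=k,interpolation=cv2.INTER_CUBIC)
        cv2.imwrite(f"pics/{n}{tag}.png",c)
        pts=[p,p-R[:,2]*PZ]+list(extra)
        print(n,((proj(n,pts)-b+hw+.5)*k-.5).round(0).tolist())
E
python3 - <<'E'
from look import *
g=np.array([*PAN,.058])+.105*az(HA)
look("4",g)
E
```

```text
t 4.23 grasp [0.5719 0.0525 0.0678] x [-0.869  0.495  0.001] z [-0.316 -0.554 -0.77 ] q [ 17.8  38.   25.5 109.  -25.5  54.8] F [ 0.3 -1.  -0.5] T [ 0.5  -0.26 -0.03] op 0.0397
scene [[358.0, 314.0], [389.0, 289.0]]
top [[376.0, 313.0], [351.0, 294.0]]
```

View pics/scene4.png

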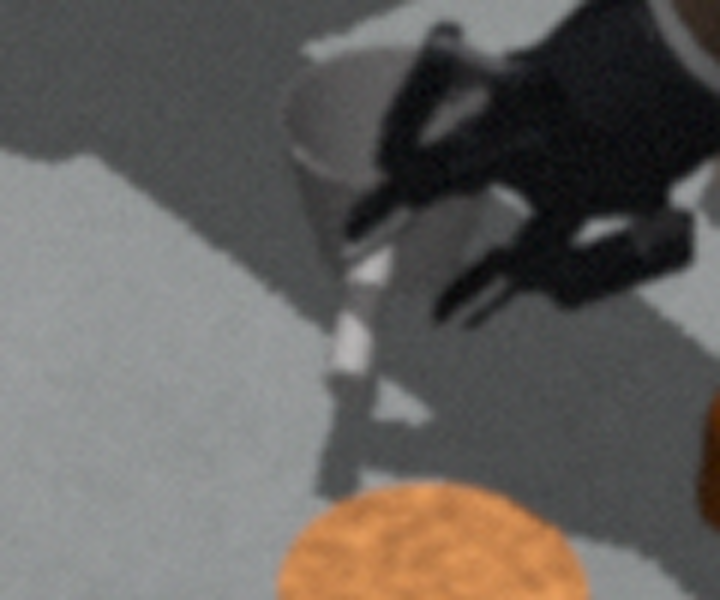

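View pics/top4.png

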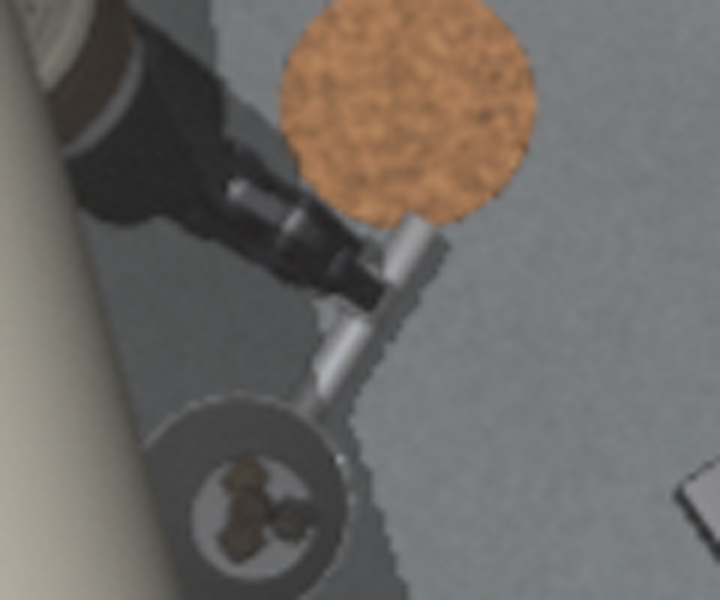

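Tip midpoint is at scene crop (393,277), and the handle axis is about 21 mm further along the tool direction at (358,305). I advance in two steps and watch the force.

servo_tool([
  [[0,0,0,0,0,0.6,4],[0,0,0,0,0,0.6,4],[0,0,0,0,0,0.6,4],[0,0,0,0,0,0.6,4],[0,0,0,0,0,0,4]],
])

```text
time: 4.75
ee_pos: [0.5571, 0.0271, 0.0321]
tcp_rot: [-140.3, -0.1, 150.4]
wrist_force: [-0.0, 0.2, -0.0]
opening: 0.04
```

```bash
python3 - <<'E'
from look import *
g=np.array([*PAN,.058])+.105*az(HA)
look("5",g)
E
```

```text
t 4.75 grasp [0.563  0.0374 0.0465] x [-0.869  0.495  0.002] z [-0.317 -0.554 -0.769] q [ 16.9  36.5  21.  105.6 -26.   53.8] F [-0.   0.2 -0. ] T [ 0.5  -0.27 -0.03] op 0.04
scene [[314.0, 349.0], [344.0, 325.0]]
top [[411.0, 340.0], [387.0, 322.0]]
```

View pics/scene5.png

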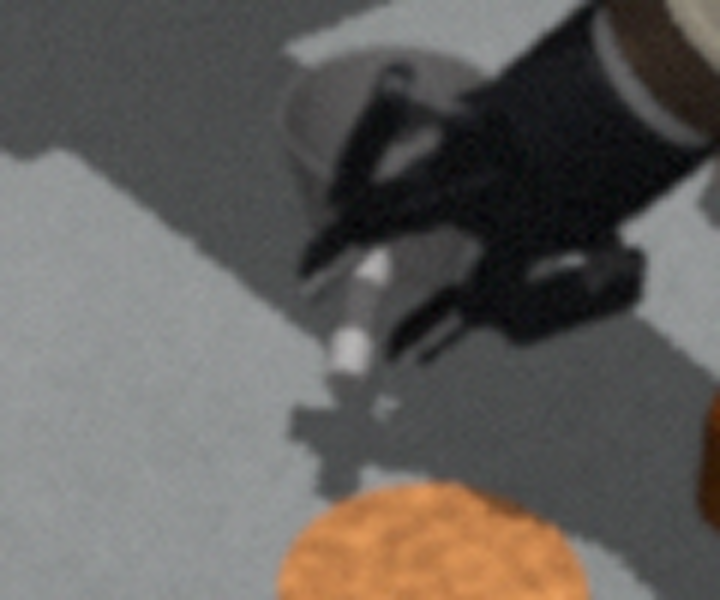

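View pics/top5.png

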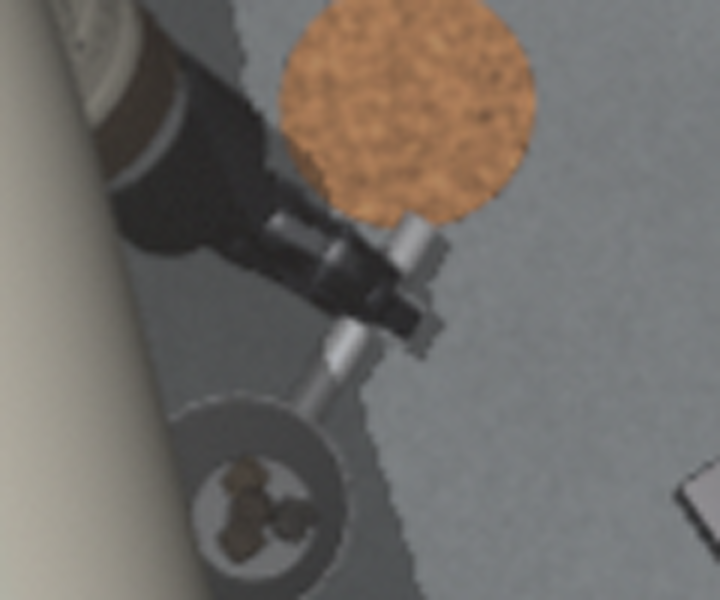

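The tips now straddle the handle (crop (300,280) and (390,355)), with their midpoint just past its axis. I go 10 mm deeper, slightly narrower.

servo_tool([
  [[0,0,0,0,0,0.1,3.2],[0,0,0,0,0,0.35,3.2],[0,0,0,0,0,0.35,3.2],[0,0,0,0,0,0.35,3.2],[0,0,0,0,0,0,3.2]],
])

```text
time: 5.27
ee_pos: [0.5541, 0.0209, 0.0239]
tcp_rot: [-140.4, -0.0, 150.4]
wrist_force: [-0.4, 0.4, -0.5]
opening: 0.0319
```

```bash
python3 - <<'E'
from look import *
g=np.array([*PAN,.058])+.105*az(HA)
look("6",g)
E
```

```text
t 5.27 grasp [0.5599 0.0313 0.0383] x [-0.869  0.494  0.   ] z [-0.315 -0.554 -0.77 ] q [ 16.5  35.8  19.2 104.1 -26.2  53.4] F [-0.4  0.4 -0.5] T [ 0.48 -0.26  0.05] op 0.0319
scene [[297.0, 363.0], [327.0, 340.0]]
top [[425.0, 349.0], [402.0, 331.0]]
```

View pics/scene6.png

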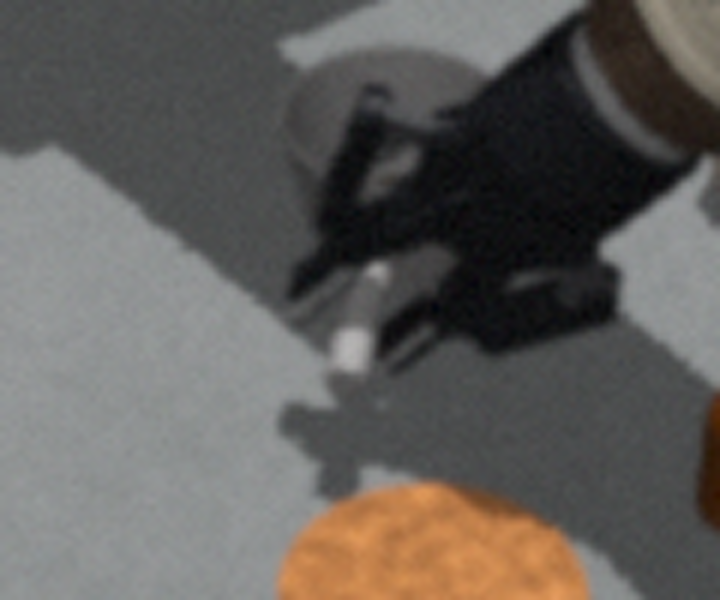

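servo_tool([
  [[0,0,0,0,0,0,1.0],[0,0,0,0,0,0,1.0],[0,0,0,0,0,0,1.0],[0,0,0,0,0,0,1.0],[0,0,0,0,0,0,1.0]],
], force=40)

```text
time: 5.78
ee_pos: [0.5544, 0.0216, 0.0246]
tcp_rot: [-140.4, 0.0, 150.4]
wrist_force: [-0.3, -0.2, -0.7]
opening: 0.0166
```

```bash
python3 - <<'E'
from look import *
g=np.array([*PAN,.058])+.105*az(HA)
look("7",g)
E
```

```text
t 5.78 grasp [0.5603 0.0319 0.039 ] x [-0.869  0.494 -0.   ] z [-0.315 -0.554 -0.771] q [ 16.5  35.9  19.3 104.2 -26.2  53.4] F [-0.3 -0.2 -0.7] T [ 0.51 -0.26 -0.  ] op 0.0166
scene [[299.0, 362.0], [328.0, 339.0]]
top [[424.0, 348.0], [400.0, 330.0]]
```

View pics/scene7.png

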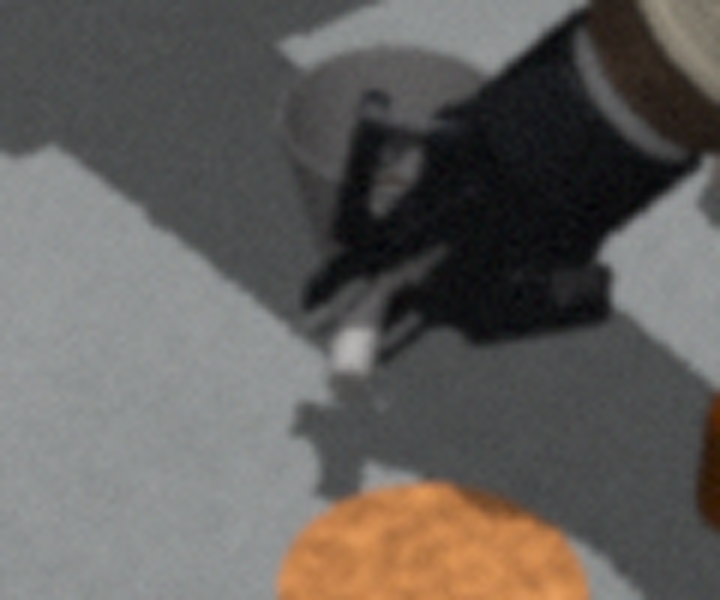

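View pics/top7.png

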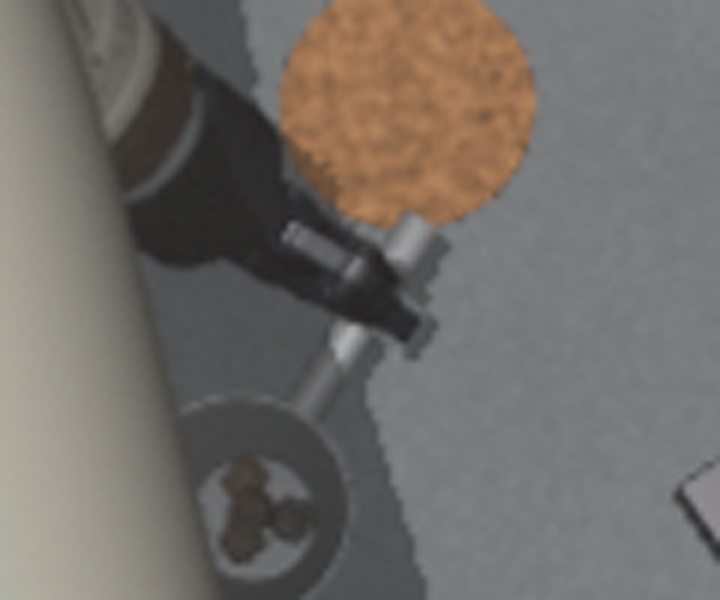

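```bash
python3 - <<'E'
from plan import *
g=np.array([*PAN,.058])+.105*az(HA)
def back(n,uv,k=6,hw=(60,50)):
    b=proj(n,g)[0].astype(int); return (np.array(uv)+.5)/k-.5+b-np.array(hw)
def T(s,t): P,e=tri(back("scene",s),back("top",t)); print(P.round(4),round(e,4)); return P
print("handle end"); T((349,370),(415,218))
print("upper finger tip"); a=T((310,305),(408,338))
p,R,o=state(); print("in tool frame",(R.T@(a-p)).round(4))
E
```

```text
handle end
[0.6061 0.0237 0.0637] 0.0041
upper finger tip
[0.5546 0.027  0.0538] 0.0017
in tool frame [ 0.0025 -0.0149 -0.0255]
```

Opening is 16.6 mm on the 18 mm handle, so it is gripped. By triangulation the real fingertips sit about 20 mm behind the reported TCP along the tool axis. I will allow for that by measuring. Next I fit a small kinematic model to check that the pour pose is reachable.

```bash
cat > kin.py <<'E'
import numpy as np
from scipy.optimize import least_squares
from scipy.spatial.transform import Rotation as Ro
D=[([70.648,5.0075,10.038,95.099,0,90],(.18218,.5187,.20605)),([32.4,5.5,12.3,107.5,-5.7,56],(.4113,.2239,.2305)),
([20,48.6,47.7,123.6,-25.9,58.2],(.6052,.0763,.1176)),([19.1,40.5,31.4,113.2,-24.8,56],(.575,.0612,.0736)),
([17.3,37.2,23.3,107.5,-25.8,54.3],(.5609,.0341,.0436)),([16.5,35.9,19.3,104.2,-26.2,53.4],(.5544,.0216,.0246))]
def fk(q,P,s5=1,s6=1):
    r0,h,L1,a1,L2,a2,Lw,Lt=P; q=np.radians(q)
    Y=lambda a: Ro.from_euler('y',a)
    # pitch angles: from vertical-up, rotate about y (positive leans to +x)
    A=Y(q[1]+a1).apply([0,0,L1]); B=Y(q[1]-q[2]+a2).apply([0,0,L2])
    W=Ro.from_euler('y',q[1]-q[2]+q[3]+0*np.pi/2)   # x forward -> pitched down by angle
    R5=W*Ro.from_euler('z',s5*q[4]); 
    p=np.array([r0,0,h])+A+B+W.apply([Lw,0,0])+R5.apply([Lt,0,0])
    Z=Ro.from_euler('z',q[0]); 
    # tool: z along R5 x ; roll q6
    base=Ro.from_matrix(np.array([[0,0,1],[0,-1,0],[1,0,0.]]).T if False else np.array([[0,0,1.],[0,1,0],[-1,0,0]]))
    R=Z*R5*base*Ro.from_euler('z',s6*q[5]+np.pi*0)
    return Z.apply(p),R
def fit():
    best=None
    for s5 in(1,-1):
        f=lambda P: np.concatenate([(fk(q,P,s5)[0]-p)*1000 for q,p in D]+[0.02*(np.array(P)-[0,.2,.4,0,.4,1.5,.1,.3])])
        for a1 in (0,.5):
            for a2 in(1.5,1.0):
                r=least_squares(f,[0,.2,.4,a1,.4,a2,.1,.3])
                if best is None or r.cost<best[0]: best=(r.cost,s5,r.x)
    return best
if __name__=="__main__":
    c,s5,P=fit(); print(c,s5,P.round(4))
    for q,p in D: print(((fk(q,P,s5)[0]-p)*1000).round(1),fk(q,P,s5)[1].as_euler('xyz',degrees=True).round(1))
E
python3 kin.py
```

```text
0.6398443143461722 1 [ 6.0000e-04  1.6010e-01  4.1900e-01 -5.0000e-04  5.1970e-01  1.5014e+00
  1.4320e-01  3.0970e-01]
[-0.  -0.  -0.2] [-179.9    0.   160.6]
[-0.3  0.5  0.2] [-168.    -1.3  156.8]
[-0.  -0.  -0.1] [-137.8    0.4  150.1]
[-0.1  0.4  0. ] [-140.1   -0.3  150.3]
[ 0.3 -0.5  0.5] [-1.402e+02 -1.000e-01  1.503e+02]
[-0.1 -0.  -0.4] [-140.4   -0.   150.4]
```

```bash
cat >> kin.py <<'E'
_,S5,PP=fit()
LO=np.array([-179.16,-48.56,-65.8,-126.05,-82.76,-180]);HI=np.array([179.16,103.87,70.77,130.52,87.17,180])
def ik(p,R,q0=None):
    R=Ro.from_matrix(R); best=None
    az=np.degrees(np.arctan2(p[1],p[0]))
    starts=[q0] if q0 is not None else []
    starts+= [[az,30,20,100,0,s] for s in(30,120,-60)]+[[az,-20,-20,20,0,s] for s in(90,0,-90)]+[[az,10,30,30,0,s] for s in(90,0)]
    for s in starts:
        s=np.clip(s,LO+1,HI-1)
        def f(q):
            P_,R_=fk(q,PP,S5); return np.concatenate([(P_-p)*10,(R_.inv()*R).as_rotvec()])
        r=least_squares(f,s,bounds=(LO,HI),x_scale=30)
        if best is None or r.cost<best[0]-1e-9: best=(r.cost,r.x)
        if best[0]<1e-9: break
    return best[1].round(1),best[0]
E
cat > t.py <<'E'
from plan import *
from kin import ik
p,R,o=state()
h=np.array([*PAN,.058])+.105*az(HA); print('handle in tool',(R.T@(h-p)).round(4))
H=.042
def chk(g,R,t,q0=None):
    q,c=ik(np.array(g)+R[:,2]*H,R,q0); print(t,q,'err %.1e'%c); return q
q=o['q']
q=chk(h+[0,0,.1],R,'lift',q)
tray=np.array([.559,-.368,0])
for ha in(-123,-110,-135,-95):
  for zh in (.13,.16):
    g=tray+.105*az(ha)+[0,0,zh]
    a=chk(g,frame(ha+180,ha-90,40),('pre',ha,zh),q)
    b=chk(g,frame(ha+180,ha-90,-80),('pour',ha,zh),a)
mat=np.array([.672,.033,0])
for ha in (-90,-120,-150,-170,170,-60):
    g=mat+.105*az(ha)+[0,0,.061]; chk(g,frame(ha+180,ha-90,40),('mat',ha,g.round(3)),q)
E
python3 t.py
```

```text
handle in tool [ 0.0001 -0.     -0.0433]
lift [ 16.5  34.   27.7 114.6 -26.2  53.5] err 4.1e-27
('pre', -123, 0.13) [-40.1  61.   70.8 129.9  -5.3  83.7] err 1.6e-02
('pour', -123, 0.13) [-48.1 -12.3 -61.2 -38.6  14.8  87.3] err 2.7e-27
('pre', -123, 0.16) [-40.1  58.6  70.8 130.3  -5.5  83.6] err 2.3e-02
('pour', -123, 0.16) [-48.1 -17.3 -60.4 -32.7  14.8  87.3] err 1.2e-29
('pre', -110, 0.13) [-36.9  60.7  70.8 127.3 -12.6  74.6] err 2.2e-02
('pour', -110, 0.13) [-53.8  -5.2 -54.7 -37.5  33.2  83.4] err 5.6e-19
('pre', -110, 0.16) [-36.7  58.3  70.8 127.7 -12.9  74.3] err 3.0e-02
('pour', -110, 0.16) [-53.8  -9.6 -54.  -32.4  33.2  83.4] err 2.5e-19
('pre', -135, 0.13) [-43.   59.8  67.5 130.5   1.4  91.7] err 8.5e-03
('pour', -135, 0.13) [-40.6 -17.3 -64.9 -37.6  -4.3  90.8] err 3.8e-26
('pre', -135, 0.16) [-43.   56.8  66.8 130.5   1.4  91.8] err 1.5e-02
('pour', -135, 0.16) [-40.6 -22.7 -64.  -31.3  -4.3  90.8] err 1.1e-29
('pre', -95, 0.13) [-33.2  60.8  70.8 124.7 -20.3  63.8] err 2.2e-02
('pour', -95, 0.13) [-57.4   3.1 -45.  -32.   51.3  77.3] err 1.4e-24
('pre', -95, 0.16) [-33.   58.6  70.8 125.2 -20.8  63.4] err 2.9e-02
('pour', -95, 0.16) [-57.4  -0.5 -44.3 -27.7  51.3  77.3] err 1.1e-26
('mat', -90, array([ 0.672, -0.072,  0.061])) [ -4.8  66.4  70.8 128.4  -3.3  86. ] err 5.8e-03
('mat', -120, array([ 0.62 , -0.058,  0.061])) [-10.6  56.8  51.6 123.2  12.3 105.1] err 7.4e-25
('mat', -150, array([ 0.581, -0.019,  0.061])) [-14.2  36.8  21.1 104.6  27.5 128.3] err 3.2e-23
('mat', -170, array([0.569, 0.015, 0.061])) [-14.5  23.2   3.2  89.2  35.8 149.3] err 9.0e-24
('mat', 170, array([0.569, 0.051, 0.061])) [-12.4   8.7 -13.8  69.5  40.  176.9] err 3.5e-20
('mat', -60, array([ 0.724, -0.058,  0.061])) [  2.4  65.7  70.8 122.7 -19.   65.4] err 1.2e-02
```

```bash
cat > t2.py <<'E'
from plan import *
from kin import ik
H=.043
p,R,o=state()
h=p-R[:,2]*H; q=o['q']
def chk(g,R,t,q0=None):
    q,c=ik(np.array(g)+R[:,2]*H,R,q0); print(t,q,'err %.1e'%c); return q
q=chk(h+[0,0,.1],R,'lift',q)
ha=-65; q=chk([.52,-.08,.2],frame(ha+180,ha-90,25),'A',q)
ha=-123
tray=np.array([.571,-.376,0]); g=tray+.105*az(ha)
print(g)
for L in (10,0,-20,-50,-80,-85): 
    for z in (.135,.18): q=chk(g+[0,0,z],frame(ha+180,ha-90,L),(L,z),q)
E
python3 t2.py
```

```text
lift [ 16.5  33.9  27.5 114.4 -26.2  53.4] err 2.9e-27
A [ -3.   22.2  21.1 111.3 -11.4  64.3] err 1.2e-29
[ 0.5138129  -0.46406041  0.        ]
(10, 0.135) [-41.5  35.6  35.8 100.1  -1.5  81.6] err 1.2e-18
(10, 0.18) [-41.5  36.6  42.3 105.6  -1.5  81.6] err 2.4e-22
(0, 0.135) [-42.1  24.3  20.6  86.3  -0.   80.9] err 2.1e-29
(0, 0.18) [-42.1  24.6  26.   91.4   0.   80.9] err 3.3e-19
(-20, 0.135) [-43.5   5.1  -5.2  60.    3.6  80.2] err 9.6e-22
(-20, 0.18) [-43.5   4.7  -0.6  65.    3.6  80.2] err 6.6e-25
(-50, 0.135) [-45.9 -15.3 -37.7  18.3   9.8  81.7] err 3.6e-30
(-50, 0.18) [-45.9 -17.2 -34.   23.9   9.8  81.7] err 6.2e-19
(-80, 0.135) [-47.6 -10.5 -59.1 -38.3  14.3  87.4] err 2.4e-21
(-80, 0.18) [-47.6 -17.4 -57.7 -30.   14.3  87.4] err 6.7e-20
(-85, 0.135) [-47.7  -4.8 -60.2 -50.2  14.6  88.7] err 4.2e-23
(-85, 0.18) [-47.7 -12.8 -59.5 -41.5  14.6  88.7] err 8.7e-31
```

```bash
sed -i 's/^PZ=.*/PZ=.043/' plan.py; echo ok
```

```text
ok
```

servo_tool([
  [[0,0,0,0,0,0,0.8],[0,0,0,0,0,0,0.8],[0,0,0,0,-0.2,-0.24,0.8],[0,0,0,0,-0.5,-0.6,0.8],[0,0,0,0,-0.64,-0.77,0.8],[0,0,0,0,-0.64,-0.77,0.8],[0,0,0,0,-0.64,-0.77,0.8],[0,0,0,0,-0.3,-0.4,0.8],[0,0,0,0,0,0,0.8]],
], force=115)

```text
time: 6.63
ee_pos: [0.5549, 0.0217, 0.0757]
tcp_rot: [-140.5, 0.1, 150.4]
wrist_force: [-0.1, 0.1, -2.7]
opening: 0.0148
```

```bash
python3 - <<'E'
from look import *
g=np.array([*PAN,.08])+.06*az(HA)
look("8",g)
ha=-65; R=frame(ha+180,ha-90,25)
plan([.52,-.08,.2],R,12)
E
```

```text
t 6.63 grasp [0.5684 0.0455 0.1089] x [-0.869  0.495 -0.002] z [-0.314 -0.553 -0.772] q [ 16.5  34.5  23.1 109.2 -26.2  53.5] F [-0.1  0.1 -2.7] T [ 0.61 -0.65  0.02] op 0.0148
scene [[283.0, 380.0], [354.0, 321.0]]
top [[474.0, 247.0], [416.0, 203.0]]
n 12 row [-0.0204, 0.0276, 0.0436] [-0.382, -1.194, -0.082] |d| 1.26 |w|deg 3.18
```

View pics/scene8.png

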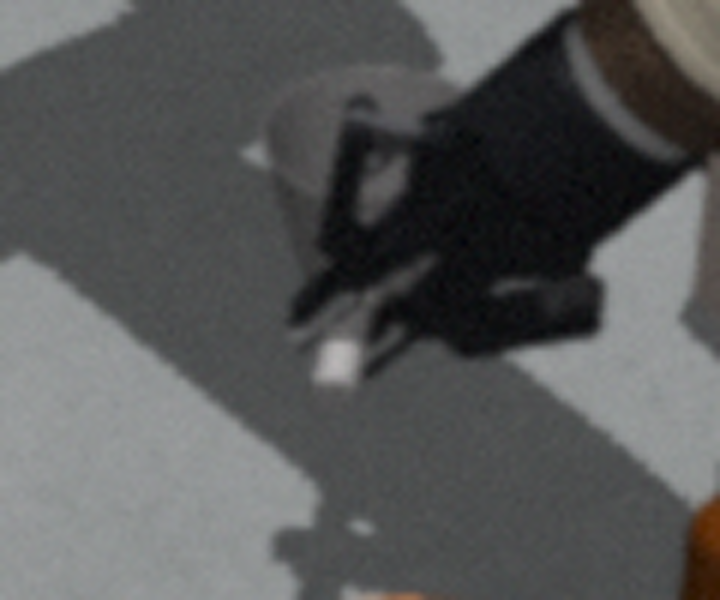

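The pan is lifted and level (force −2.7 N, about its loaded weight). I carry it towards the tray.

servo_tool([
  [[-0.02,0.028,0.044,-0.39,-1.22,-0.08,0.8],[-0.02,0.028,0.044,-0.39,-1.22,-0.08,0.8],[-0.02,0.028,0.044,-0.39,-1.22,-0.08,0.8],[-0.02,0.028,0.044,-0.39,-1.22,-0.08,0.8],[-0.02,0.028,0.044,-0.39,-1.22,-0.08,0.8],[-0.02,0.028,0.044,-0.39,-1.22,-0.08,0.8],[-0.02,0.028,0.044,-0.39,-1.22,-0.08,0.8],[-0.02,0.028,0.044,-0.39,-1.22,-0.08,0.8],[-0.02,0.028,0.044,-0.39,-1.22,-0.08,0.8],[-0.02,0.028,0.044,-0.39,-1.22,-0.08,0.8],[-0.02,0.028,0.044,-0.39,-1.22,-0.08,0.8],[-0.02,0.028,0.044,-0.39,-1.22,-0.08,0.8]],
])

```text
time: 7.73
ee_pos: [0.4959, -0.096, 0.1616]
tcp_rot: [-155.0, -0.4, 112.3]
wrist_force: [0.4, 0.2, -2.4]
opening: 0.0149
```

```bash
python3 - <<'E'
from look import *
show()
ha=-123; R=frame(ha+180,ha-90,5); tray=np.array([.571,-.376,0]); g=tray+.105*az(ha)+[0,0,.2]
c=plan(g,R,24)
ha2=-95; c1=plan([.53,-.28,.2],frame(ha2+180,ha2-90,15),12)
plan(g,R,12,c1)
E
```

```text
t 7.73 grasp [ 0.5128 -0.0893  0.2006] x [-0.38   0.925  0.006] z [-0.393 -0.155 -0.906] q [ -4.4  21.8  20.6 111.5 -10.7  65.3] F [ 0.4  0.2 -2.4] T [-0.08 -0.62 -0.02] op 0.0149
n 24 row [-0.0135, 0.0102, 0.0391] [-1.575, 0.189, 0.008] |d| 1.59 |w|deg 2.44
n 12 row [-0.0144, 0.0131, 0.0375] [-1.55, -0.056, 0.055] |d| 1.55 |w|deg 2.42
n 12 row [-0.0143, 0.0071, 0.0402] [-1.487, 0.403, -0.052] |d| 1.54 |w|deg 2.47
```

servo_tool([
  [[-0.014,0.012,0.038,-1.57,0,0.05,0.8],[-0.014,0.012,0.038,-1.57,0,0.05,0.8],[-0.014,0.012,0.038,-1.57,0,0.05,0.8],[-0.014,0.012,0.038,-1.57,0,0.05,0.8],[-0.014,0.012,0.038,-1.57,0,0.05,0.8],[-0.014,0.012,0.038,-1.57,0,0.05,0.8],[-0.014,0.012,0.038,-1.57,0,0.05,0.8],[-0.014,0.012,0.038,-1.57,0,0.05,0.8],[-0.014,0.012,0.038,-1.57,0,0.05,0.8],[-0.014,0.012,0.038,-1.57,0,0.05,0.8],[-0.014,0.012,0.038,-1.57,0,0.05,0.8],[-0.014,0.012,0.038,-1.57,0,0.05,0.8]],
])

```text
time: 8.73
ee_pos: [0.5156, -0.2964, 0.1609]
tcp_rot: [-165.5, 0.7, 82.3]
wrist_force: [-0.8, -0.1, -3.0]
opening: 0.0151
```

```bash
python3 - <<'E'
from look import *
show()
ha=-123; R=frame(ha+180,ha-90,5); tray=np.array([.571,-.376,0]); g=tray+.105*az(ha)+[0,0,.19]
c=plan(g,R,12)
E
```

```text
t 8.73 grasp [ 0.5264 -0.2974  0.2025] x [ 0.133  0.991 -0.011] z [-0.25   0.022 -0.968] q [-27.1  25.9  28.9 106.5  -5.4  71.3] F [-0.8 -0.1 -3. ] T [-0.22 -0.19 -0.01] op 0.0151
n 12 row [-0.0134, 0.0072, 0.0362] [-1.325, 0.437, 0.055] |d| 1.4 |w|deg 2.25
```

servo_tool([
  [[-0.014,0.007,0.036,-1.33,0.44,0.06,0.8],[-0.014,0.007,0.036,-1.33,0.44,0.06,0.8],[-0.014,0.007,0.036,-1.33,0.44,0.06,0.8],[-0.014,0.007,0.036,-1.33,0.44,0.06,0.8],[-0.014,0.007,0.036,-1.33,0.44,0.06,0.8],[-0.014,0.007,0.036,-1.33,0.44,0.06,0.8],[-0.014,0.007,0.036,-1.33,0.44,0.06,0.8],[-0.014,0.007,0.036,-1.33,0.44,0.06,0.8],[-0.014,0.007,0.036,-1.33,0.44,0.06,0.8],[-0.014,0.007,0.036,-1.33,0.44,0.06,0.8],[-0.014,0.007,0.036,-1.33,0.44,0.06,0.8],[-0.014,0.007,0.036,-1.33,0.44,0.06,0.8]],
])

```text
time: 9.73
ee_pos: [0.5037, -0.4796, 0.1446]
tcp_rot: [-176.1, -0.3, 54.5]
wrist_force: [0.3, -0.1, -2.2]
opening: 0.0147
```

```bash
python3 - <<'E'
from look import *
show()
for n in C: cv2.imwrite(f"pics/{n}9.png",imaging.camera(n))
ha=-123; tray=np.array([.571,-.376,0]); g=tray+.105*az(ha)+[0,0,.14]
c=None
for L,n in ((-40,12),(-70,12),(-83,8)): c=plan(g,frame(ha+180,ha-90,L),n,c)
E
```

```text
t 9.73 grasp [ 0.506  -0.4815  0.1875] x [0.581 0.814 0.004] z [-0.053  0.043 -0.998] q [-43.5  30.2  34.5  98.2  -0.3  82. ] F [ 0.3 -0.1 -2.2] T [-0.3   0.11 -0.03] op 0.0147
n 12 row [-0.0638, 0.0009, -0.0038] [0.171, 0.136, 0.373] |d| 0.43 |w|deg 3.66
n 12 row [-0.0436, 0.0, 0.0] [-0.0, 0.188, -0.004] |d| 0.19 |w|deg 2.5
n 8 row [-0.0284, -0.0, -0.0] [0.0, 0.122, -0.002] |d| 0.12 |w|deg 1.63
```

View pics/scene9.png

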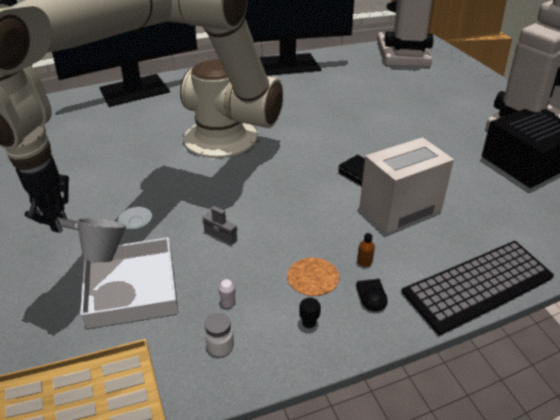

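View pics/top9.png

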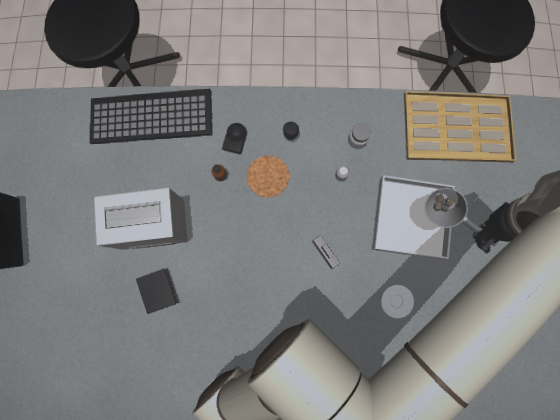

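The pan with its rocks is over the tray (top (446,206), scene (100,240)) and nothing has been knocked. I start tipping.

servo_tool([
  [[-0.064,0.001,-0.004,0.17,0.14,0.37,0.8],[-0.064,0.001,-0.004,0.17,0.14,0.37,0.8],[-0.064,0.001,-0.004,0.17,0.14,0.37,0.8],[-0.064,0.001,-0.004,0.17,0.14,0.37,0.8],[-0.064,0.001,-0.004,0.17,0.14,0.37,0.8],[-0.064,0.001,-0.004,0.17,0.14,0.37,0.8],[-0.064,0.001,-0.004,0.17,0.14,0.37,0.8],[-0.064,0.001,-0.004,0.17,0.14,0.37,0.8],[-0.064,0.001,-0.004,0.17,0.14,0.37,0.8],[-0.064,0.001,-0.004,0.17,0.14,0.37,0.8],[-0.064,0.001,-0.004,0.17,0.14,0.37,0.8],[-0.064,0.001,-0.004,0.17,0.14,0.37,0.8]],
])

```text
time: 10.83
ee_pos: [0.5374, -0.4792, 0.1047]
tcp_rot: [138.1, -0.2, 57.1]
wrist_force: [0.7, -0.3, -2.0]
opening: 0.015
```

```bash
python3 - <<'E'
from look import *
show()
for n in C: cv2.imwrite(f"pics/{n}10.png",imaging.camera(n))
ha=-123; tray=np.array([.571,-.376,0]); g=tray+.105*az(ha)+[0,0,.14]
c=None
for L,n in ((-65,8),(-83,8)): c=plan(g,frame(ha+180,ha-90,L),n,c)
E
```

```text
t 10.83 grasp [ 0.5133 -0.4637  0.1368] x [0.543 0.84  0.003] z [ 0.562 -0.361 -0.744] q [-45.3 -11.3 -29.5  30.6   8.4  80.8] F [ 0.7 -0.3 -2. ] T [ 0.3   0.95 -0.03] op 0.015
n 8 row [-0.0514, -0.0005, -0.0003] [-0.008, 0.324, -0.033] |d| 0.33 |w|deg 2.95
n 8 row [-0.0393, -0.0, 0.0] [0.0, 0.169, -0.003] |d| 0.17 |w|deg 2.25
```

View pics/scene10.png

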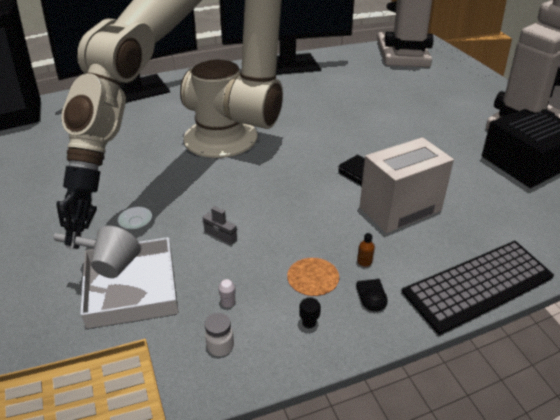

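servo_tool([
  [[-0.052,0,0,0,0.32,-0.03,0.8],[-0.052,0,0,0,0.32,-0.03,0.8],[-0.052,0,0,0,0.32,-0.03,0.8],[-0.052,0,0,0,0.32,-0.03,0.8],[-0.052,0,0,0,0.32,-0.03,0.8],[-0.052,0,0,0,0.32,-0.03,0.8],[-0.052,0,0,0,0.32,-0.03,0.8],[-0.052,0,0,0,0.32,-0.03,0.8],[-0.04,0,0,0,0.17,0,0.8],[-0.04,0,0,0,0.17,0,0.8],[-0.04,0,0,0,0.17,0,0.8],[-0.04,0,0,0,0.17,0,0.8]],
])

```text
time: 11.93
ee_pos: [0.5554, -0.4924, 0.1449]
tcp_rot: [104.9, -0.2, 57.1]
wrist_force: [0.3, 0.6, -2.2]
opening: 0.0147
```

```bash
python3 - <<'E'
from look import *
show()
for n in C: cv2.imwrite(f"pics/{n}11.png",imaging.camera(n))
ha=-123; tray=np.array([.571,-.376,0]); g=tray+.105*az(ha)+[0,0,.14]
c=None
for L,n in ((-83,6),): c=plan(g,frame(ha+180,ha-90,L),n,c)
E
```

```text
t 11.93 grasp [ 0.5205 -0.4699  0.1559] x [0.543 0.84  0.003] z [ 0.812 -0.524 -0.256] q [-47.4 -15.7 -55.2 -24.2  14.1  86.4] F [ 0.3  0.6 -2.2] T [ 0.49  1.2  -0.01] op 0.0147
n 6 row [-0.0235, -0.0005, -0.0006] [0.016, -0.141, -0.088] |d| 0.17 |w|deg 1.35
```

View pics/scene11.png

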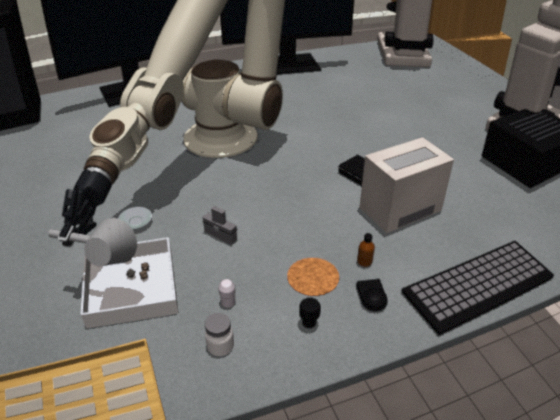

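View pics/top11.png

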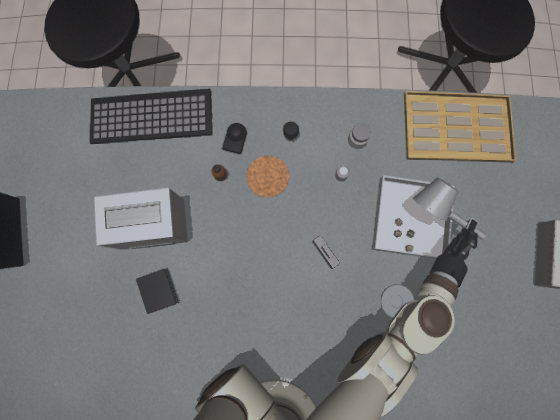

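```bash
python3 - <<'E'
import cv2
t=cv2.imread("pics/top11.png"); s=cv2.imread("pics/scene11.png")
a=cv2.resize(t[165:285,360:480],(480,480),interpolation=cv2.INTER_CUBIC)
cv2.imwrite("pics/z11.png",a)
E
```

```text
(no output)
```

View pics/z11.png

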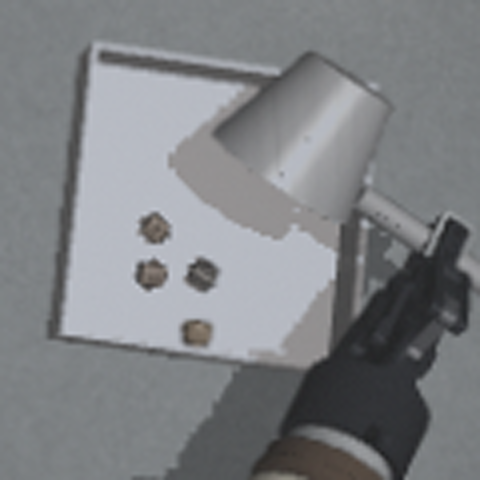

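All four rocks are in the tray (crop (155,228), (150,273), (202,273), (197,330)). I tip back and head for the mat.

```bash
python3 - <<'E'
from look import *
from kin import ik
def chk(g,R,q0): q,c=ik(np.array(g)+R[:,2]*PZ,R,q0); print(q,'%.0e'%c); return q
o=state()[2]; q=o['q']
ha=-123; tray=np.array([.561,-.371,0]); g=tray+.105*az(ha)+[0,0,.2]
R=frame(ha+180,ha-90,0); q=chk(g,R,q); c=plan(g,R,14)
ha=-138; g=[.53,-.25,.21]; R=frame(ha+180,ha-90,15); q=chk(g,R,q);c=plan(g,R,12,c)
ha=-150; g=np.array([.672,.033,.061+.08])+.105*az(ha); R=frame(ha+180,ha-90,40); q=chk(g,R,q);c=plan(g,R,12,c)
E
```

```text
[-42.3  23.3  26.5  93.2  -0.   80.7] 3e-22
n 14 row [0.0934, -0.0003, -0.0001] [-0.002, -0.282, -0.388] |d| 0.48 |w|deg 5.35
[-27.6  23.8  26.7 107.1   5.2 109.8] 1e-18
n 12 row [0.0217, 0.0029, 0.0217] [1.495, -1.05, 0.039] |d| 1.83 |w|deg 1.77
[-14.1  35.1  27.4 112.6  27.5 128.3] 3e-29
n 12 row [0.0362, 0.0081, 0.0156] [1.515, -1.059, 1.107] |d| 2.15 |w|deg 2.31
```

servo_tool([
  [[0.05,0,0,0,-0.5,-0.2,0.8],[0.08,0,0,0,-0.35,-0.35,0.8],[0.095,0,0,0,-0.28,-0.39,0.8],[0.095,0,0,0,-0.28,-0.39,0.8],[0.095,0,0,0,-0.28,-0.39,0.8],[0.095,0,0,0,-0.28,-0.39,0.8],[0.095,0,0,0,-0.28,-0.39,0.8],[0.095,0,0,0,-0.28,-0.39,0.8],[0.095,0,0,0,-0.28,-0.39,0.8],[0.095,0,0,0,-0.28,-0.39,0.8],[0.095,0,0,0,-0.28,-0.39,0.8],[0.095,0,0,0,-0.28,-0.39,0.8]],
])

```text
time: 13.03
ee_pos: [0.501, -0.4559, 0.1627]
tcp_rot: [170.9, -0.1, 57.3]
wrist_force: [0.7, -1.1, -1.1]
opening: 0.0148
```

```bash
python3 - <<'E'
from look import *
show()
ha=-138; g=[.53,-.25,.22]; R=frame(ha+180,ha-90,15); c=plan(g,R,12)
E
```

```text
t 13.03 grasp [ 0.4953 -0.4523  0.2051] x [0.54  0.842 0.002] z [ 0.134 -0.084 -0.987] q [-43.1  12.2  12.6  81.5   1.7  79.7] F [ 0.7 -1.1 -1.1] T [-0.07  0.23 -0.05] op 0.0148
n 12 row [0.0348, 0.001, 0.0224] [1.494, -1.016, -0.082] |d| 1.81 |w|deg 2.37
```

servo_tool([
  [[0.035,0.001,0.022,1.5,-1.02,-0.08,0.8],[0.035,0.001,0.022,1.5,-1.02,-0.08,0.8],[0.035,0.001,0.022,1.5,-1.02,-0.08,0.8],[0.035,0.001,0.022,1.5,-1.02,-0.08,0.8],[0.035,0.001,0.022,1.5,-1.02,-0.08,0.8],[0.035,0.001,0.022,1.5,-1.02,-0.08,0.8],[0.035,0.001,0.022,1.5,-1.02,-0.08,0.8],[0.035,0.001,0.022,1.5,-1.02,-0.08,0.8],[0.035,0.001,0.022,1.5,-1.02,-0.08,0.8],[0.035,0.001,0.022,1.5,-1.02,-0.08,0.8],[0.035,0.001,0.022,1.5,-1.02,-0.08,0.8],[0.035,0.001,0.022,1.5,-1.02,-0.08,0.8]],
])

```text
time: 14.03
ee_pos: [0.5198, -0.2329, 0.2053]
tcp_rot: [-162.8, 0.9, 41.7]
wrist_force: [0.6, 0.0, -2.1]
opening: 0.0149
```

```bash
python3 - <<'E'
from look import *
show()
for n in C: cv2.imwrite(f"pics/{n}12.png",imaging.camera(n))
ha=-150; g=np.array([.672,.033,.061+.08])+.105*az(ha); R=frame(ha+180,ha-90,40); c=plan(g,R,12)
E
```

```text
t 14.03 grasp [ 0.5287 -0.2419  0.2464] x [ 0.746  0.665 -0.015] z [-0.207  0.211 -0.955] q [-27.   26.4  33.8 113.8   5.4 110.6] F [ 0.6  0.  -2.1] T [-0.42 -0.12 -0.02] op 0.0149
n 12 row [0.0332, 0.0094, 0.0147] [1.481, -0.836, 1.351] |d| 2.17 |w|deg 2.15
```

View pics/scene12.png

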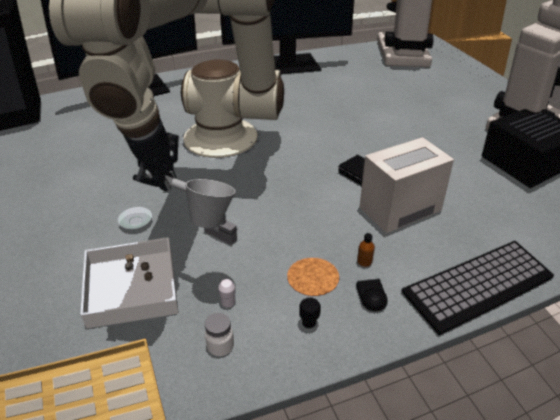

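servo_tool([
  [[0.033,0.009,0.015,1.48,-0.84,1.35,0.8],[0.033,0.009,0.015,1.48,-0.84,1.35,0.8],[0.033,0.009,0.015,1.48,-0.84,1.35,0.8],[0.033,0.009,0.015,1.48,-0.84,1.35,0.8],[0.033,0.009,0.015,1.48,-0.84,1.35,0.8],[0.033,0.009,0.015,1.48,-0.84,1.35,0.8],[0.033,0.009,0.015,1.48,-0.84,1.35,0.8],[0.033,0.009,0.015,1.48,-0.84,1.35,0.8],[0.033,0.009,0.015,1.48,-0.84,1.35,0.8],[0.033,0.009,0.015,1.48,-0.84,1.35,0.8],[0.033,0.009,0.015,1.48,-0.84,1.0,0.8],[0.0,0.0,0.0,0,0,0,0.8]],
])

```text
time: 15.13
ee_pos: [0.5625, -0.0158, 0.1307]
tcp_rot: [-141.9, 0.2, 30.7]
wrist_force: [0.3, -0.0, -2.6]
opening: 0.0147
```

```bash
python3 - <<'E'
from look import *
show()
for n in C: cv2.imwrite(f"pics/{n}13.png",imaging.camera(n))
ha=-150; g=np.array([.672,.033,.061+.03])+.105*az(ha); R=frame(ha+180,ha-90,40); c=plan(g,R,8)
E
```

```text
t 15.13 grasp [ 0.5762 -0.0385  0.1645] x [ 0.86   0.511 -0.004] z [-0.318  0.529 -0.786] q [-15.2  34.2  29.4 114.7  25.3 127.4] F [ 0.3 -0.  -2.6] T [-0.83 -0.24  0.01] op 0.0147
n 8 row [0.0046, 0.0013, 0.001] [0.196, 0.414, 0.849] |d| 0.96 |w|deg 0.28
```

View pics/scene13.png

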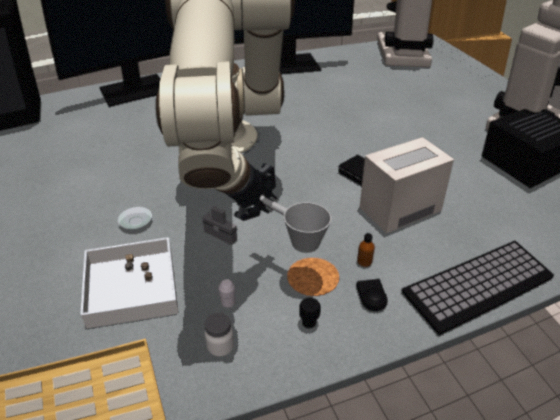

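View pics/top13.png

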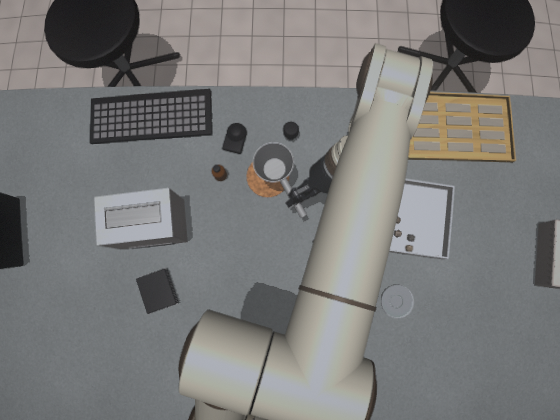

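servo_tool([
  [[0.005,0.001,0.001,0.2,0.41,0.85,0.8],[0.005,0.001,0.001,0.2,0.41,0.85,0.8],[0.005,0.001,0.001,0.2,0.41,0.85,0.8],[0.005,0.001,0.001,0.2,0.41,0.85,0.8],[0.005,0.001,0.001,0.2,0.41,0.85,0.8],[0.005,0.001,0.001,0.2,0.41,0.85,0.8],[0.005,0.001,0.001,0.2,0.41,0.85,0.8],[0.005,0.001,0.001,0.2,0.41,0.85,0.8],[0,0,0,0,0,0,0.8]],
])

```text
time: 15.98
ee_pos: [0.5674, 0.0031, 0.0525]
tcp_rot: [-139.9, 0.0, 29.9]
wrist_force: [-0.3, 0.7, -2.1]
opening: 0.0153
```

```bash
python3 - <<'E'
from look import *
p,R,o=state(); g=p-R[:,2]*PZ; print('pan pred',(g+.105*R[:,0]).round(4))
look("14",np.array([.65,.02,.08]))
ha=-150; g=np.array([.672,.033,.061])+.105*az(ha); R=frame(ha+180,ha-90,40); c=plan(g,R,8)
E
```

```text
pan pred [0.6722 0.0315 0.0853]
t 15.98 grasp [ 0.5812 -0.0209  0.0854] x [ 0.866  0.499 -0.   ] z [-0.322  0.559 -0.764] q [-14.3  36.3  22.9 107.1  27.5 128.1] F [-0.3  0.7 -2.1] T [-0.8  -0.27 -0.04] op 0.0153
scene [[244.0, 233.0], [198.0, 206.0]]
top [[399.0, 503.0], [454.0, 461.0]]
n 8 row [-0.0001, -0.0002, -0.0] [0.005, 0.196, 0.267] |d| 0.33 |w|deg 0.01
```

View pics/scene14.png

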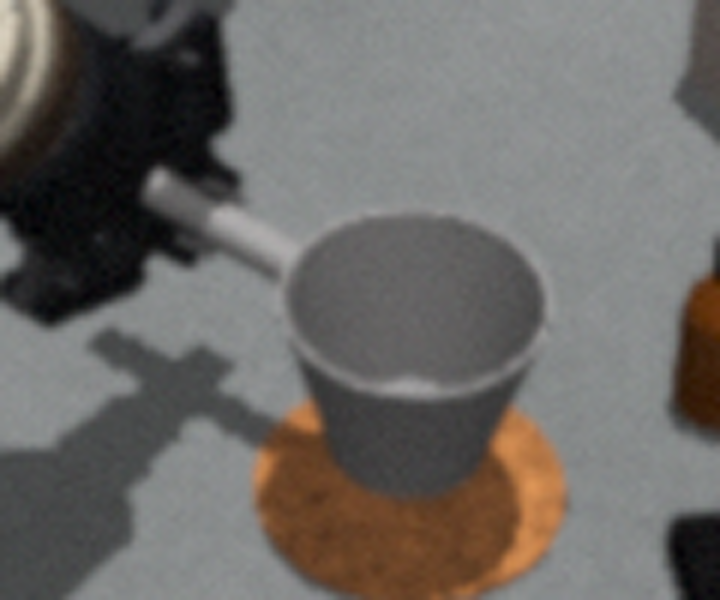

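View pics/top14.png

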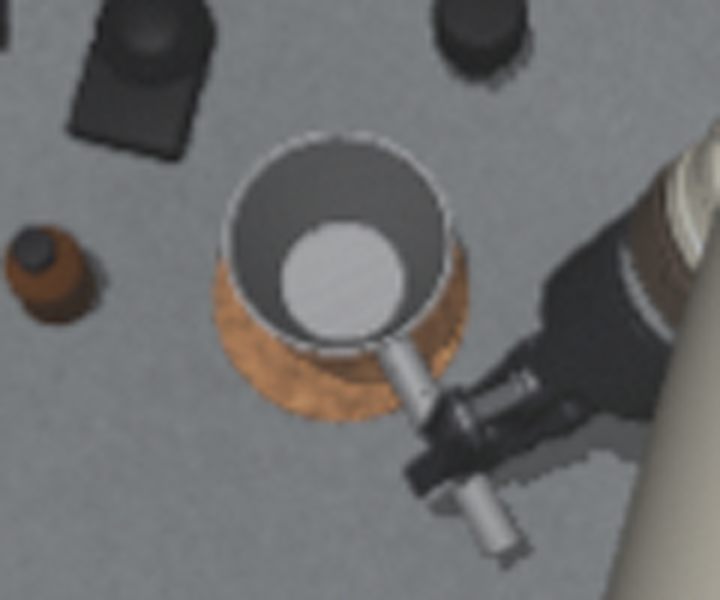

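```bash
python3 - <<'E'
from look import *
b=proj("top",np.array([.65,.02,.08]))[0].astype(int)
def back(uv): return (np.array(uv)+.5)/6-.5+b-[60,50]
print(onz("top",back((343,280)),.030),onz("top",back((338,242)),.102))
print(onz("top",back((342,292)),.003))
E
```

```text
[0.67328934 0.03096401 0.03      ] [0.6728787  0.03073041 0.102     ]
[0.67395571 0.03233624 0.003     ]
```

The pan is upright and centred over the mat (base centre (673,31), mat (674,32) mm). I lower it.

servo_tool([
  [[0,0,0,0,0.2,0.23,0.8],[0,0,0,0,0.2,0.23,0.8],[0,0,0,0,0.2,0.23,0.8],[0,0,0,0,0.2,0.23,0.8],[0,0,0,0,0.2,0.23,0.8],[0,0,0,0,0.2,0.23,0.8],[0,0,0,0,0.13,0.15,0.8],[0,0,0,0,0,0,0.8]],
])

```text
time: 16.75
ee_pos: [0.5692, 0.0017, 0.0345]
tcp_rot: [-140.1, -0.2, 29.9]
wrist_force: [-0.8, -1.0, -2.6]
opening: 0.015
```

```bash
python3 -c "
from look import *
show()"
```

```text
t 16.75 grasp [ 0.5829 -0.0222  0.0675] x [0.867 0.499 0.004] z [-0.317  0.557 -0.767] q [-14.4  36.7  21.6 105.1  27.5 128.1] F [-0.8 -1.  -2.6] T [-0.82 -0.27 -0.  ] op 0.015
```

servo_tool([
  [[0,0,0,0,0.14,0.16,0.8],[0,0,0,0,0.14,0.16,0.8],[0,0,0,0,0.08,0.1,0.8],[0,0,0,0,0,0,0.8]],
])

```text
time: 17.08
ee_pos: [0.5693, 0.0017, 0.0285]
tcp_rot: [-140.1, -0.2, 29.9]
wrist_force: [0.1, -0.2, -1.9]
opening: 0.0146
```

```bash
python3 -c "
from look import *
show()"
```

```text
t 17.08 grasp [ 0.583  -0.0223  0.0615] x [0.867 0.499 0.004] z [-0.317  0.557 -0.767] q [-14.4  36.9  21.2 104.5  27.5 128.1] F [ 0.1 -0.2 -1.9] T [-0.8  -0.28  0.02] op 0.0146
```

servo_tool([
  [[0,0,0,0,0.07,0.08,0.8],[0,0,0,0,0.03,0.04,0.8],[0,0,0,0,0,0,0.8]],
])

```text
time: 17.33
ee_pos: [0.5693, 0.0019, 0.0276]
tcp_rot: [-140.1, -0.3, 29.9]
wrist_force: [-0.4, 0.1, -0.6]
opening: 0.0147
```

```bash
python3 -c "
from look import *
show()"
```

```text
t 17.33 grasp [ 0.5829 -0.0221  0.0606] x [0.867 0.499 0.005] z [-0.317  0.558 -0.767] q [-14.4  36.9  21.1 104.4  27.5 128.1] F [-0.4  0.1 -0.6] T [-0.7  -0.29 -0.  ] op 0.0147
```

The mat is taking the weight (−0.6 N). I release and withdraw along the tool axis.

servo_tool([
  [[0,0,0,0,0,0,2.2],[0,0,0,0,0,0,3],[0,0,0,0,0,0,3.6],[0,0,0,0,0,0,3.6],[0,0,0,0,0,-0.3,3.6],[0,0,0,0,0,-0.6,3.6],[0,0,0,0,0,-0.8,3.6],[0,0,0,0,0,-0.8,3.6],[0,0,0,0,0,-1.2,3.6],[0,0,0,0,0,-1.5,3.6],[0,0,0,0,0,-1.5,3.6],[0,0,0,0,0,-1.5,3.6]],
], force=40)

```text
time: 18.33
ee_pos: [0.5966, -0.0464, 0.0956]
tcp_rot: [-140.1, -0.3, 30.0]
wrist_force: [0.4, 0.3, -0.2]
opening: 0.0359
```

```bash
python3 - <<'E'
from look import *
look("15",np.array([.65,.02,.08]))
E
```

```text
t 18.33 grasp [ 0.6102 -0.0704  0.1286] x [0.866 0.5   0.006] z [-0.317  0.558 -0.767] q [-17.5  42.5  37.1 116.1  25.9 125. ] F [ 0.4  0.3 -0.2] T [-0.51 -0.26 -0.01] op 0.0359
scene [[148.0, 227.0], [97.0, 198.0]]
top [[515.0, 423.0], [576.0, 377.0]]
```

View pics/scene15.png

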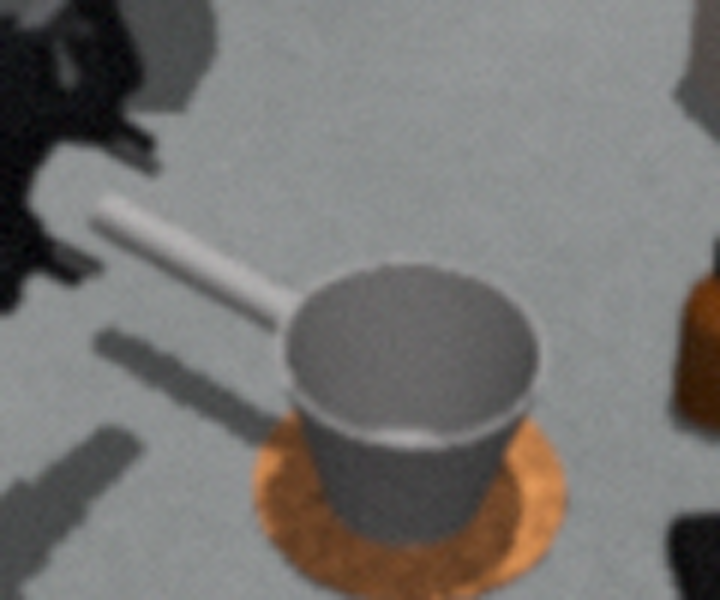

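View pics/top15.png

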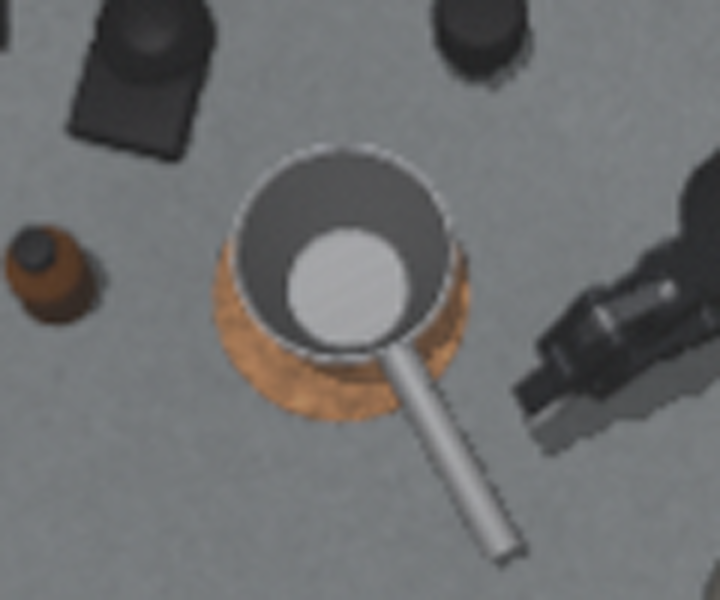

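The pan stands upright and empty in the middle of the mat, and the gripper is clear of its handle. Now the case.

```bash
cat >> plan.py <<'E'
CASE=np.array([.4643,-.1278]); CAZ=35.0
def down(yaw): return frame(yaw,0,0.0)
def planT(tcp,R,n,cur=None):
    return plan(np.array(tcp)-R[:,2]*PZ,R,n,cur)
E
python3 - <<'E'
from plan import *
from kin import ik
p,R,o=state()
q=o['q']; 
c=planT([.57,-.11,.2],frame(60,130,25),9); q,e=ik(*c,q); print(q,e)
R=down(CAZ+90); c=planT([*CASE,.17],R,13,c); q,e=ik(*c,q); print(q,e)
for z in (.03,.06): q,e=ik(np.array([*CASE,z]),R,q); print(z,q,e)
R=down(187.5)
for z in(.26,.1): q,e=ik(np.array([.531,.352,z]),R,q); print(z,q,e)
E
```

```text
n 9 row [-0.0266, -0.0158, -0.0513] [-0.597, -0.391, -1.181] |d| 1.38 |w|deg 3.43
[-17.8  33.3  40.8 119.1  13.  101.4] 5.15180468572061e-20
n 13 row [-0.022, -0.0278, -0.0881] [-0.199, -0.802, 0.387] |d| 0.91 |w|deg 5.44
[-15.4  -5.   -3.9  91.1   0.   39.6] 8.30865870257149e-25
0.03 [-15.4  -4.1 -18.6  75.5   0.   39.6] 3.265050701431556e-29
0.06 [-15.4  -4.7 -15.8  78.9   0.   39.6] 1.2802646635223032e-24
0.26 [ 33.5  19.8  33.6 103.8   0.   26. ] 1.6031826043068229e-27
0.1 [33.5 16.2 11.2 85.   0.  26. ] 1.0854913877151528e-23
```

servo_tool([
  [[0,0,0,0,0,-1.5,4],[0,0,0,0,0,-2.0,4],[-0.03,-0.016,-0.05,-0.7,-0.45,-1.2,5],[-0.03,-0.016,-0.05,-0.7,-0.45,-1.2,6.5],[-0.03,-0.016,-0.05,-0.7,-0.45,-1.2,6.5],[-0.03,-0.016,-0.05,-0.7,-0.45,-1.2,6.5],[-0.03,-0.016,-0.05,-0.7,-0.45,-1.0,6.5],[-0.03,-0.016,-0.05,-0.7,-0.45,-1.0,6.5]],
], force=60)

```text
time: 19.1
ee_pos: [0.5817, -0.1103, 0.186]
tcp_rot: [-151.3, -5.4, 47.8]
wrist_force: [-0.6, -0.7, 0.5]
opening: 0.065
```

```bash
python3 - <<'E'
from plan import *
show()
planT([*CASE,.17],down(CAZ+90),12)
planT([*CASE,.17],down(CAZ+90),16)
E
```

```text
t 19.1 grasp [ 0.5947 -0.1268  0.2236] x [0.669 0.737 0.094] z [-0.301  0.384 -0.873] q [-18.7  38.8  45.9 122.1  15.5 108.6] F [-0.6 -0.7  0.5] T [-0.34 -0.27  0.06] op 0.065
n 12 row [-0.0299, -0.0344, -0.1077] [-0.294, -0.978, 0.367] |d| 1.08 |w|deg 6.7
n 16 row [-0.0225, -0.0258, -0.0808] [-0.209, -0.737, 0.274] |d| 0.81 |w|deg 5.03
```

servo_tool([
  [[-0.03,-0.034,-0.108,-0.29,-0.98,0.37,6.5],[-0.03,-0.034,-0.108,-0.29,-0.98,0.37,6.5],[-0.03,-0.034,-0.108,-0.29,-0.98,0.37,6.5],[-0.03,-0.034,-0.108,-0.29,-0.98,0.37,6.5],[-0.03,-0.034,-0.108,-0.29,-0.98,0.37,6.5],[-0.03,-0.034,-0.108,-0.29,-0.98,0.37,6.5],[-0.03,-0.034,-0.108,-0.29,-0.98,0.37,6.5],[-0.03,-0.034,-0.108,-0.29,-0.98,0.37,6.5],[-0.03,-0.034,-0.108,-0.29,-0.98,0.37,6.5],[-0.03,-0.034,-0.108,-0.29,-0.98,0.37,6.5],[-0.03,-0.034,-0.108,-0.29,-0.98,0.37,6.5],[-0.03,-0.034,-0.108,-0.29,-0.98,0.37,6.5]],
])

```text
time: 20.1
ee_pos: [0.4605, -0.1281, 0.1637]
tcp_rot: [178.9, 1.1, 128.8]
wrist_force: [-0.3, -0.4, 0.1]
opening: 0.0654
```

```bash
python3 - <<'E'
from look import *
planT([*CASE,.11],down(CAZ+90),8)
look("16",np.array([*CASE,.08]))
E
```

```text
n 8 row [0.0025, 0.0023, 0.0084] [-0.018, 0.033, 0.672] |d| 0.67 |w|deg 0.52
t 20.1 grasp [ 0.4594 -0.128   0.2067] x [-0.627  0.779 -0.019] z [ 0.027 -0.003 -1.   ] q [-15.7  -7.2  -6.7  89.    0.3  35.4] F [-0.3 -0.4  0.1] T [ 0.03  0.06 -0.  ] op 0.0654
scene [[348.0, 129.0], [338.0, 34.0]]
top [[387.0, 304.0], [399.0, 300.0]]
```

View pics/scene16.png

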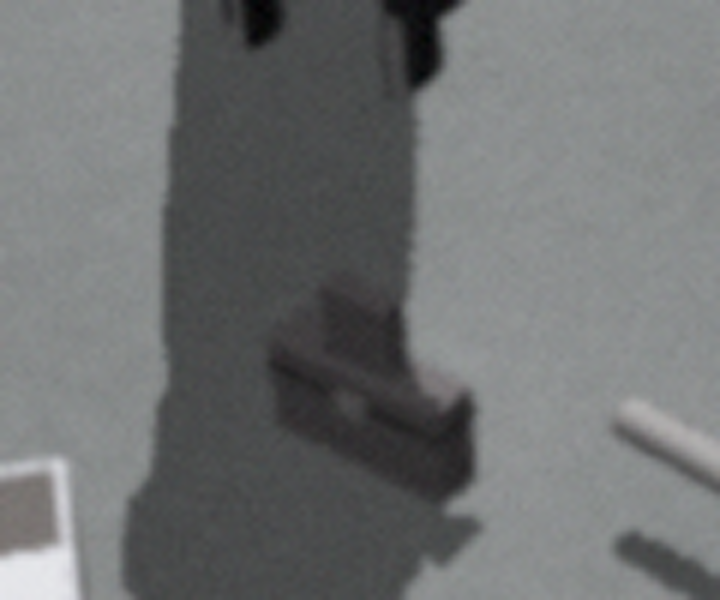

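View pics/top16.png

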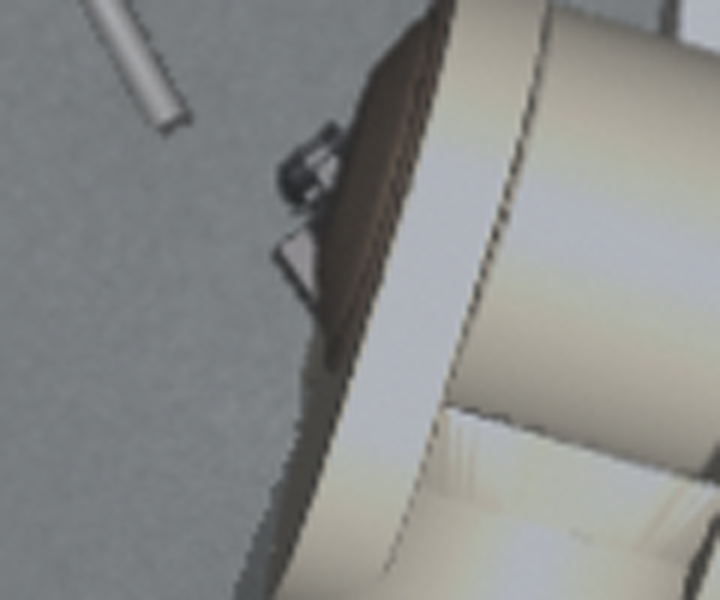

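Fingertips are at scene crop (262,40) and (425,80), about 31 mm behind the reported TCP, as before. The case is undisturbed, with its lug at (360,320). I descend.

servo_tool([
  [[0.003,0.003,0.009,-0.02,0.03,0.9,6.5],[0.003,0.003,0.009,-0.02,0.03,0.9,6.5],[0.003,0.003,0.009,-0.02,0.03,0.9,6.5],[0.003,0.003,0.009,-0.02,0.03,0.9,6.5],[0.003,0.003,0.009,-0.02,0.03,0.9,6.5],[0.003,0.003,0.009,-0.02,0.03,0.9,6.5],[0.003,0.003,0.009,-0.02,0.03,0.9,6.5],[0,0,0,0,0,0,6.5]],
])

```text
time: 20.87
ee_pos: [0.4638, -0.1269, 0.0914]
tcp_rot: [-179.5, -0.7, 124.0]
wrist_force: [-1.2, -0.2, -1.4]
opening: 0.0647
```

```bash
python3 - <<'E'
from look import *
planT([*CASE,.04],down(CAZ+90),8)
look("17",np.array([*CASE,.08]))
E
```

```text
n 8 row [-0.001, -0.0015, -0.0021] [-0.017, 0.002, 0.643] |d| 0.64 |w|deg 0.16
t 20.87 grasp [ 0.4644 -0.1271  0.1344] x [-0.56   0.829  0.012] z [-0.013  0.005 -1.   ] q [-15.4  -4.3 -12.   83.1   0.1  40.6] F [-1.2 -0.2 -1.4] T [ 0.04 -0.01 -0.06] op 0.0647
scene [[367.0, 280.0], [359.0, 195.0]]
top [[365.0, 307.0], [377.0, 299.0]]
```

View pics/scene17.png

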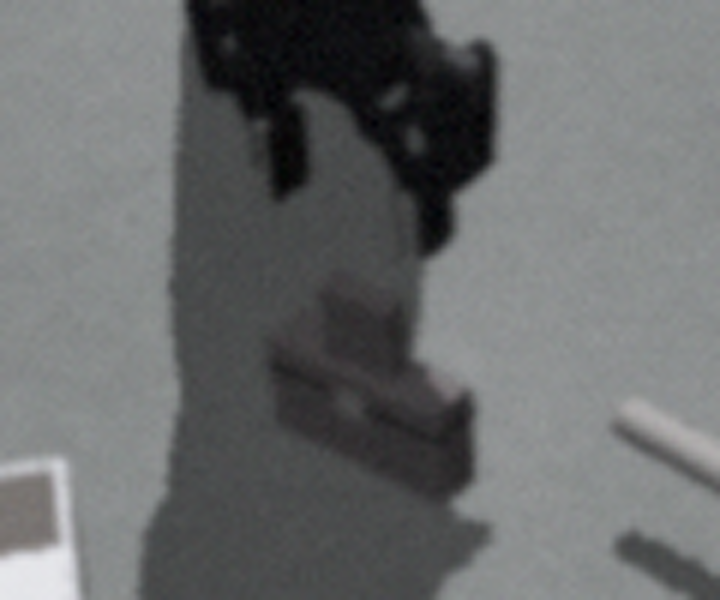

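servo_tool([
  [[0,0,0,-0.02,0,0.7,6.5],[-0.001,-0.002,-0.002,-0.02,0,0.7,6.5],[-0.001,-0.002,-0.002,-0.02,0,0.7,6.5],[-0.001,-0.002,-0.002,-0.02,0,0.7,6.5],[-0.001,-0.002,-0.002,-0.02,0,0.7,6.5],[-0.001,-0.002,-0.002,-0.02,0,0.7,6.5],[-0.001,-0.002,-0.002,-0.02,0,0.6,6.5],[0,0,0,0,0,0.3,6.5],[0,0,0,0,0,0,6.5]],
])

```text
time: 21.72
ee_pos: [0.4653, -0.1286, 0.0385]
tcp_rot: [179.9, 0.3, 124.9]
wrist_force: [-0.0, -0.4, 0.5]
opening: 0.065
```

```bash
python3 - <<'E'
from look import *
planT([*CASE,.036],down(CAZ+90),1)
look("18",np.array([*CASE,.08]))
E
```

```text
n 1 row [0.0022, 0.0059, -0.0023] [0.123, -0.042, 0.248] |d| 0.28 |w|deg 0.38
t 21.72 grasp [ 0.4651 -0.1284  0.0815] x [-0.572  0.82  -0.006] z [ 0.005 -0.004 -1.   ] q [-15.4  -4.5 -18.   76.1  -0.1  39.8] F [-0.  -0.4  0.5] T [ 0.02 -0.02  0.02] op 0.065
scene [[374.0, 384.0], [366.0, 302.0]]
top [[357.0, 311.0], [367.0, 305.0]]
```

View pics/scene18.png

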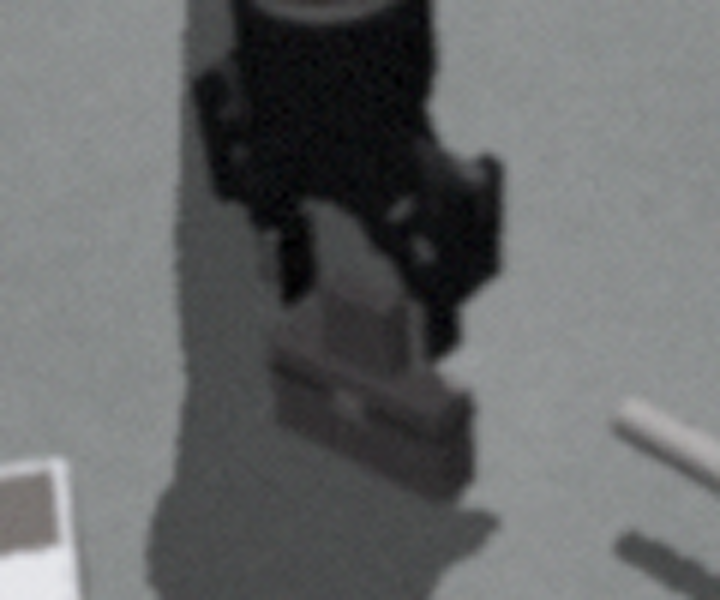

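servo_tool([
  [[0.002,0.004,-0.002,0.05,-0.02,0.4,6.5],[0,0,0,0,0,0,5],[0,0,0,0,0,0,4],[0,0,0,0,0,0,3],[0,0,0,0,0,0,3],[0,0,0,0,0,0,3],[0,0,0,0,0,0,3]],
], force=60)

```text
time: 22.4
ee_pos: [0.4662, -0.1287, 0.0364]
tcp_rot: [179.9, 0.2, 125.0]
wrist_force: [-0.0, 0.5, -1.7]
opening: 0.0346
```

```bash
python3 - <<'E'
from look import *
look("19",np.array([*CASE,.08]))
E
```

```text
t 22.4 grasp [ 0.4661 -0.1286  0.0794] x [-0.573  0.819 -0.004] z [ 0.004 -0.002 -1.   ] q [-15.4  -4.2 -18.   76.   -0.1  39.6] F [-0.   0.5 -1.7] T [-0.05 -0.03 -0.03] op 0.0346
scene [[375.0, 389.0], [367.0, 308.0]]
top [[357.0, 309.0], [366.0, 303.0]]
```

View pics/scene19.png

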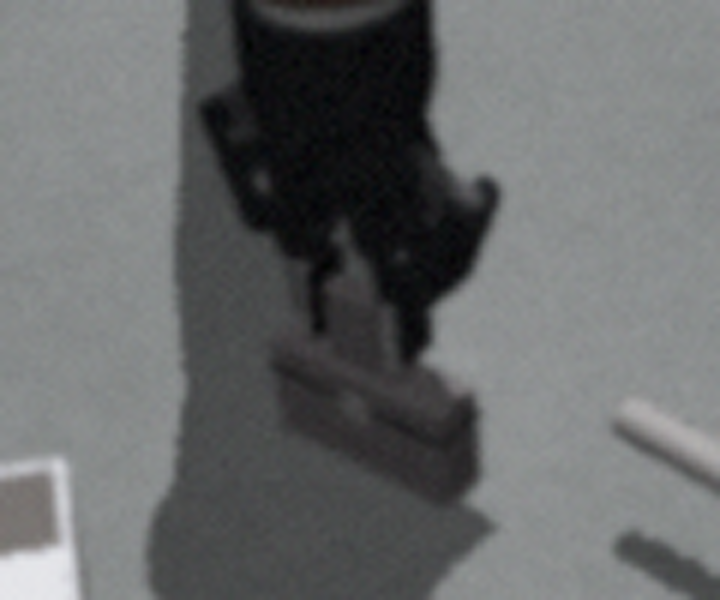

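The lug is gripped at 34.6 mm. I lift the case.

servo_tool([
  [[0,0,0,0,0,-0.3,3],[0,0,0,0,0,-0.8,3],[0,0,0,0,0,-1.5,3],[0,0,0,0,0,-2.2,3],[0,0,0,0,0,-2.5,3],[0,0,0,0,0,-2.5,3],[0,0,0,0,0,-2.5,3],[0,0,0,0,0,-2.5,3],[0,0,0,0,0,-2.5,3],[0,0,0,0,0,-2.5,3],[0,0,0,0,0,-1.5,3]],
])

```text
time: 23.42
ee_pos: [0.4621, -0.1273, 0.2604]
tcp_rot: [-179.9, -0.0, 125.0]
wrist_force: [1.2, -0.4, -1.4]
opening: 0.0348
```

```bash
python3 - <<'E'
from look import *
show()
c=planT([.50,.16,.265],down(156),12)
c=planT([.528,.352,.265],down(187.5),10,c)
E
```

```text
t 23.42 grasp [ 0.4622 -0.1272  0.3034] x [-0.573  0.819  0.001] z [-0.002 -0.    -1.   ] q [-1.540e+01 -3.000e+00  8.000e+00  1.011e+02 -1.000e-01  3.970e+01] F [ 1.2 -0.4 -1.4] T [-0.04 -0.03  0.01] op 0.0348
n 12 row [-0.0001, -0.0001, -0.0451] [1.341, 2.043, -0.039] |d| 2.44 |w|deg 2.58
n 10 row [0.0, 0.0, -0.055] [0.052, 1.964, 0.0] |d| 1.96 |w|deg 3.15
```

servo_tool([
  [[0,0,-0.045,1.34,2.05,-0.04,3],[0,0,-0.045,1.34,2.05,-0.04,3],[0,0,-0.045,1.34,2.05,-0.04,3],[0,0,-0.045,1.34,2.05,-0.04,3],[0,0,-0.045,1.34,2.05,-0.04,3],[0,0,-0.045,1.34,2.05,-0.04,3],[0,0,-0.045,1.34,2.05,-0.04,3],[0,0,-0.045,1.34,2.05,-0.04,3],[0,0,-0.045,1.34,2.05,-0.04,3],[0,0,-0.045,1.34,2.05,-0.04,3],[0,0,-0.045,1.34,2.05,-0.04,3],[0,0,-0.045,1.34,2.05,-0.04,3]],
])

```text
time: 24.42
ee_pos: [0.5007, 0.1691, 0.2794]
tcp_rot: [179.9, 0.8, 156.9]
wrist_force: [0.4, 0.4, -1.2]
opening: 0.0347
```

```bash
python3 - <<'E'
from look import *
show()
for n in C: cv2.imwrite(f"pics/{n}20.png",imaging.camera(n))
c=planT([.528,.352,.265],down(187.5),11)
E
```

```text
t 24.42 grasp [0.5002 0.1693 0.3224] x [-0.919  0.393 -0.014] z [ 0.014 -0.003 -1.   ] q [ 18.9   3.6  16.8 102.6  -0.4  42.1] F [ 0.4  0.4 -1.2] T [-0.   -0.08  0.03] op 0.0347
n 11 row [-0.0, 0.0012, -0.0484] [0.015, 1.686, 0.131] |d| 1.69 |w|deg 2.77
```

View pics/scene20.png

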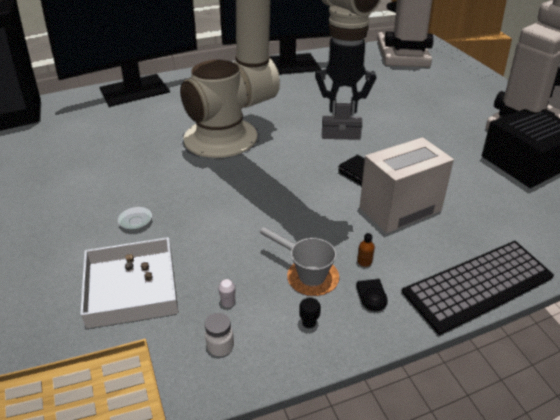

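View pics/top20.png

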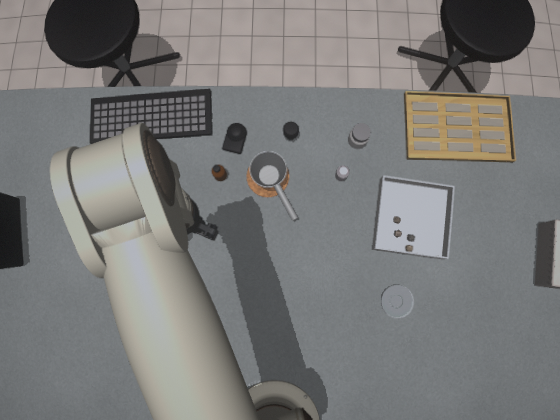

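The case hangs at scene (342,125), the pan is on the mat at (313,262), and all four rocks are in the tray. I refine the slot position from both views.

```bash
python3 - <<'E'
import cv2
s=cv2.imread("pics/scene20.png"); t=cv2.imread("pics/top0.png")
cv2.imwrite("pics/zs.png",cv2.resize(s[130:200,350:460],None,fx=7,fy=7,interpolation=cv2.INTER_CUBIC))
cv2.imwrite("pics/zt.png",cv2.resize(t[180:255,85:190],None,fx=7,fy=7,interpolation=cv2.INTER_CUBIC))
E
```

```text
(no output)
```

View pics/zs.png

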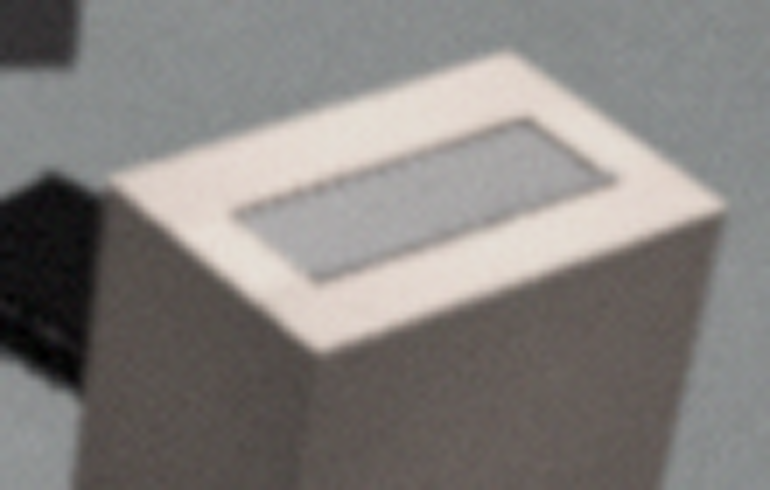

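View pics/zt.png

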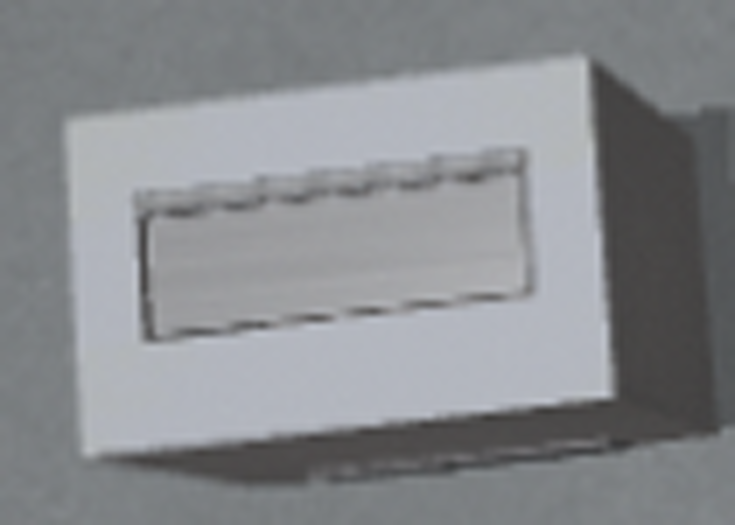

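```bash
python3 - <<'E'
from h import *
def A(n,pts,ox,oy,z=.165,k=7): return np.array([onz(n,((u+.5)/k-.5+ox,(v+.5)/k-.5+oy),z) for u,v in pts])[:,:2]*1000
bs=A("scene",[(108,182),(512,52),(725,207),(320,353)],350,130); fs=A("scene",[(233,214),(526,119),(617,182),(315,282)],350,130)
bt=A("top",[(67,120),(587,56),(613,399),(85,457)],85,180); ft=A("top",[(135,193),(524,150),(532,293),(148,340)],85,180); fi=A("top",[(146,215),(524,176),(532,293),(148,340)],85,180)
for n,b in(("bs",bs),("fs",fs),("bt",bt),("ft",ft),("fi",fi)):
    d=np.roll(b,-1,0)-b; print(n,b.round(0).tolist(),'c',b.mean(0).round(1),np.linalg.norm(d,axis=1).round(1),np.degrees(np.arctan2(d[:,1],d[:,0])).round(1))
u=np.array([np.cos(np.radians(7.6)),np.sin(np.radians(7.6))])
for n,b,f in(("s",bs,fs),("t",bt,ft),("ti",bt,fi)):
    print(n,'box x ext',np.sort(b@u).round(1),'flap x ext',np.sort(f@u).round(1))
E
```

```text
bs [[486.0, 247.0], [459.0, 436.0], [577.0, 450.0], [603.0, 264.0]] c [531.3 349. ] [191.2 118.9 187.6 118.6] [  98.1    6.6  -82.  -171.7]
fs [[520.0, 278.0], [502.0, 414.0], [550.0, 421.0], [566.0, 284.0]] c [534.4 349.3] [136.5  48.5 138.4  47.2] [  97.5    9.   -83.1 -173.3]
bt [[576.0, 453.0], [602.0, 267.0], [483.0, 251.0], [458.0, 437.0]] c [529.7 351.9] [188.4 120.2 187.9 119.5] [ -82.2 -172.3   97.6    7.9]
ft [[551.0, 426.0], [568.0, 287.0], [519.0, 281.0], [499.0, 417.0]] c [534.2 352.7] [140.2  50.1 137.4  52.3] [ -82.8 -173.2   98.1    9.8]
fi [[543.0, 421.0], [559.0, 286.0], [519.0, 281.0], [499.0, 417.0]] c [530.  351.4] [135.9  41.  137.4  44. ] [ -83.1 -172.5   98.1    5.5]
s box x ext [512.7 514.2 631.6 632.8] flap x ext [551.8 552.1 599.  600.6]
t box x ext [511.7 511.7 631.1 631.8] flap x ext [549.9 551.2 601.3 602.2]
ti box x ext [511.7 511.7 631.1 631.8] flap x ext [549.9 551.2 592.2 593.9]
```

The hinge strip is on the world +x side of the opening. The slot centre is about (530.5, 350.5) mm with yaw 7.6°. I will aim the case about 4–5 mm off centre, away from the hinge.

servo_tool([
  [[0,0,-0.048,0.02,1.68,0.12,3],[0,0,-0.048,0.02,1.68,0.12,3],[0,0,-0.048,0.02,1.68,0.12,3],[0,0,-0.048,0.02,1.68,0.12,3],[0,0,-0.048,0.02,1.68,0.12,3],[0,0,-0.048,0.02,1.68,0.12,3],[0,0,-0.048,0.02,1.68,0.12,3],[0,0,-0.048,0.02,1.68,0.12,3],[0,0,-0.048,0.02,1.68,0.12,3],[0,0,-0.048,0.02,1.68,0.12,3],[0,0,-0.048,0.02,1.5,0.12,3],[0,0,0,0,0,0,3]],
])

```text
time: 25.52
ee_pos: [0.5281, 0.3527, 0.272]
tcp_rot: [-179.7, 1.0, -171.7]
wrist_force: [0.3, -0.3, -2.0]
opening: 0.0344
```

```bash
python3 - <<'E'
from look import *
show()
c=planT([.5275,.350,.225],down(187.6),4)
E
```

```text
t 25.52 grasp [0.5274 0.3529 0.315 ] x [-0.989 -0.144 -0.017] z [ 0.017 -0.003 -1.   ] q [ 34.1  19.1  34.1 104.2  -0.7  25.8] F [ 0.3 -0.3 -2. ] T [-0.02  0.02  0.03] op 0.0344
n 4 row [-0.0014, 0.0042, 0.003] [0.038, -0.062, 1.176] |d| 1.18 |w|deg 0.31
```

servo_tool([
  [[-0.001,0.004,0.003,0.04,-0.06,1.0,3],[-0.001,0.004,0.003,0.04,-0.06,1.0,3],[-0.001,0.004,0.003,0.04,-0.06,1.0,3],[-0.001,0.004,0.003,0.04,-0.06,1.0,3],[0,0,0,0,0,0.4,3],[0,0,0,0,0,0,3]],
])

```text
time: 26.02
ee_pos: [0.5282, 0.3462, 0.2274]
tcp_rot: [-179.9, 0.1, -172.9]
wrist_force: [-0.9, -1.0, -2.6]
opening: 0.0349
```

```bash
python3 - <<'E'
from look import *
look("21",np.array([.5275,.35,.2]),k=6)
c=planT([.5275,.350,.225],down(187.6),1)
E
```

```text
t 26.02 grasp [0.5281 0.3463 0.2704] x [-0.992 -0.124 -0.001] z [ 0.001 -0.002 -1.   ] q [33.3 17.4 26.8 99.4 -0.1 26.2] F [-0.9 -1.  -2.6] T [-0.04  0.02 -0.05] op 0.0349
scene [[367.0, 249.0], [383.0, 156.0]]
top [[348.0, 292.0], [307.0, 275.0]]
n 1 row [-0.0016, 0.0021, -0.0078] [0.043, 0.355, 0.346] |d| 0.5 |w|deg 0.47
```

View pics/scene21.png

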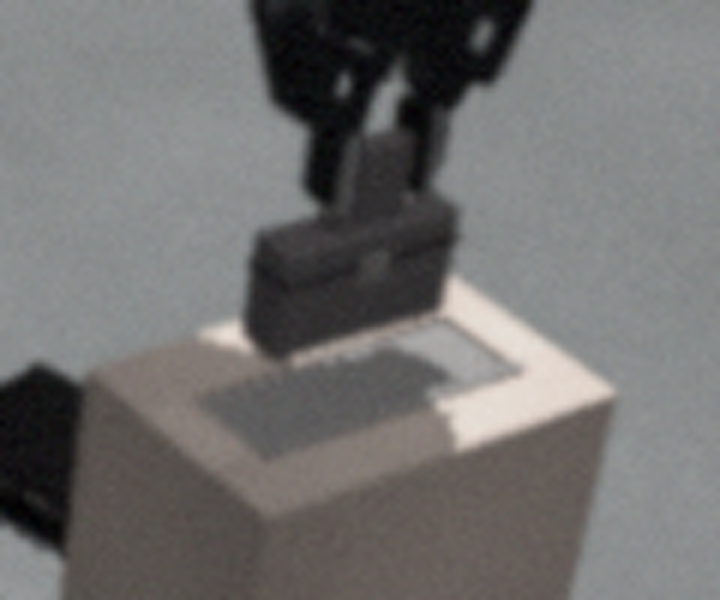

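View pics/top21.png

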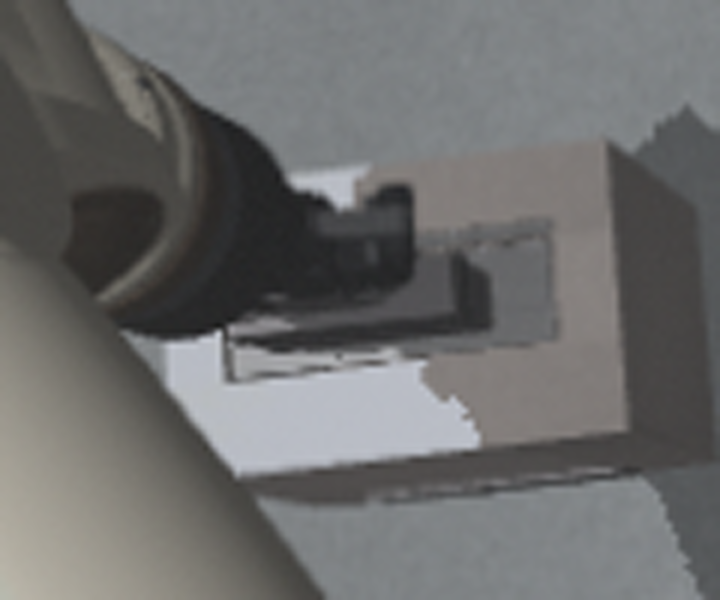

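```bash
python3 - <<'E'
from h import *
g=np.array([.5275,.35,.2]); hw=np.array((60,50))
def A(n,pts,z,k=6):
    b=proj(n,g)[0].astype(int); return np.array([onz(n,(np.array(p)+.5)/k-.5+b-hw,z) for p in pts])[:,:2]*1000
u=np.array([np.cos(np.radians(7.6)),np.sin(np.radians(7.6))]);v=np.array([-u[1],u[0]])
for n,pts,z in(("scene",[(279,358),(443,319),(246,326)],.191),("scene",[(288,290),(457,238),(256,240)],.241),("top",[(492,328),(455,315)],.191),("top",[(455,252),(455,315)],.241),("scene",[(265,460),(523,372),(95,375),(612,395),(265,518)],.165)):
    a=A(n,pts,z); print(n,a.round(1).tolist(),'x',(a@u).round(1),'y',(a@v).round(1))
print(np.array([528.2,346.2])@u)
E
```

```text
scene [[538.6, 303.7], [536.4, 384.7], [512.9, 303.6]] x [574.1 582.6 548.5] y [229.8 310.4 233.1]
scene [[563.1, 285.3], [551.9, 371.5], [525.9, 293.2]] x [595.9 596.2 560. ] y [208.3 295.3 221.1]
top [[520.1, 300.3], [524.9, 315.6]] x [555.2 562. ] y [228.9 243.4]
top [[542.3, 300.8], [518.5, 299.2]] x [577.3 553.5] y [226.5 228. ]
scene [[568.0, 283.4], [549.8, 421.4], [489.2, 248.9], [577.7, 447.4], [602.5, 262.7]] x [600.5 600.7 517.8 631.8 632. ] y [205.8 345.  182.  367.1 180.7]
569.3472106678802
```

servo_tool([
  [[-0.001,0.001,-0.004,-0.1,0.2,0.5,3],[0,0.001,-0.004,-0.1,0.2,0.5,3],[0,0,0,0,0,0.6,3],[0,0,0,0,0,0.6,3],[0,0,0,0,0,0,3]],
], force=90)

```text
time: 26.53
ee_pos: [0.5308, 0.3514, 0.2066]
tcp_rot: [179.9, 0.2, -172.4]
wrist_force: [0.1, -0.1, -2.3]
opening: 0.0339
```

```bash
python3 - <<'E'
from look import *
show()
c=planT([.5297,.3504,.18],down(187.6),4)
E
```

```text
t 26.53 grasp [0.5307 0.3513 0.2496] x [-0.991 -0.133 -0.003] z [ 0.003  0.001 -1.   ] q [33.5 17.3 24.3 96.8 -0.  25.9] F [ 0.1 -0.1 -2.3] T [-0.   -0.01  0.04] op 0.0339
n 4 row [0.0002, 0.0008, 0.0001] [0.032, -0.021, 0.664] |d| 0.66 |w|deg 0.05
```

servo_tool([
  [[0,0.001,0,0.04,-0.02,0.6,3],[0,0.001,0,0.03,-0.02,0.6,3],[0,0,0,0.02,-0.02,0.6,3],[0,0,0,0,0,0.6,3],[0,0,0,0,0,0.6,3]],
])

```text
time: 26.95
ee_pos: [0.5301, 0.3515, 0.1787]
tcp_rot: [179.7, 0.4, -172.3]
wrist_force: [-3.1, -0.5, 4.3]
opening: 0.0343
```

```bash
python3 - <<'E'
from look import *
look("22",np.array([.5275,.35,.18]),k=6)
c=planT([.5297,.3504,.10],down(187.6),8)
E
```

```text
t 26.95 grasp [0.5299 0.3513 0.2217] x [-0.991 -0.133 -0.006] z [ 0.005  0.005 -1.   ] q [33.5 16.2 19.9 93.2  0.1 25.8] F [-3.1 -0.5  4.3] T [-0.12  0.79  0.02] op 0.0343
scene [[369.0, 309.0], [384.0, 219.0]]
top [[366.0, 298.0], [329.0, 284.0]]
n 8 row [0.0005, 0.0005, 0.0001] [0.003, -0.013, 0.969] |d| 0.97 |w|deg 0.04
```

View pics/scene22.png

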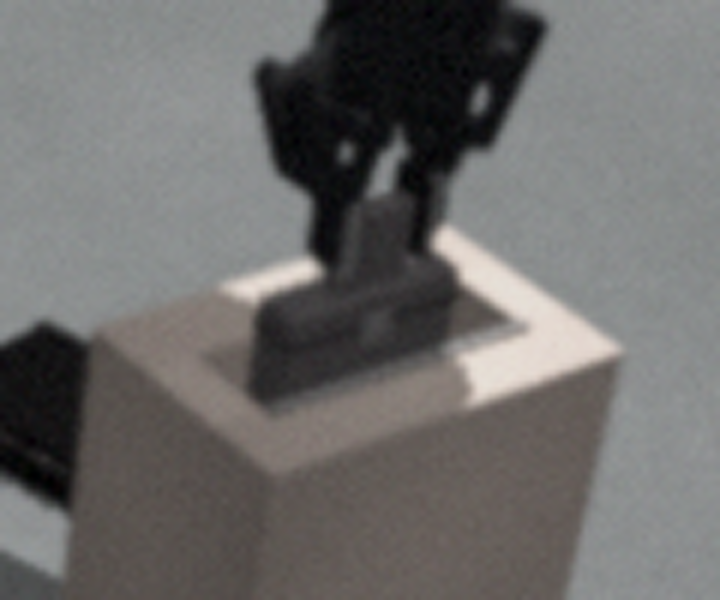

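The case is entering the slot and the flap is yielding (4 N up, −3 N sideways, as expected). I keep pushing.

servo_tool([
  [[0,0,0,0,0,0.8,3],[0,0,0,0,0,0.8,3],[0,0,0,0,0,0.8,3],[0,0,0,0,0,0.8,3],[0,0,0,0,0,0,3]],
])

```text
time: 27.47
ee_pos: [0.5285, 0.3512, 0.1421]
tcp_rot: [179.8, 0.1, -172.3]
wrist_force: [-3.6, -0.4, -1.0]
opening: 0.0341
```

```bash
python3 - <<'E'
from look import *
look("23",np.array([.5275,.35,.18]),k=6)
c=planT([.5297,.3504,.10],down(187.6),6)
E
```

```text
t 27.47 grasp [0.5285 0.3511 0.1851] x [-0.991 -0.134 -0.002] z [ 0.001  0.003 -1.   ] q [33.5 15.8 15.3 89.4  0.1 25.9] F [-3.6 -0.4 -1. ] T [0.06 0.75 0.04] op 0.0341
scene [[354.0, 381.0], [368.0, 294.0]]
top [[396.0, 314.0], [361.0, 300.0]]
n 6 row [0.0006, 0.0003, 0.0003] [-0.018, -0.019, 0.721] |d| 0.72 |w|deg 0.04
```

View pics/scene23.png

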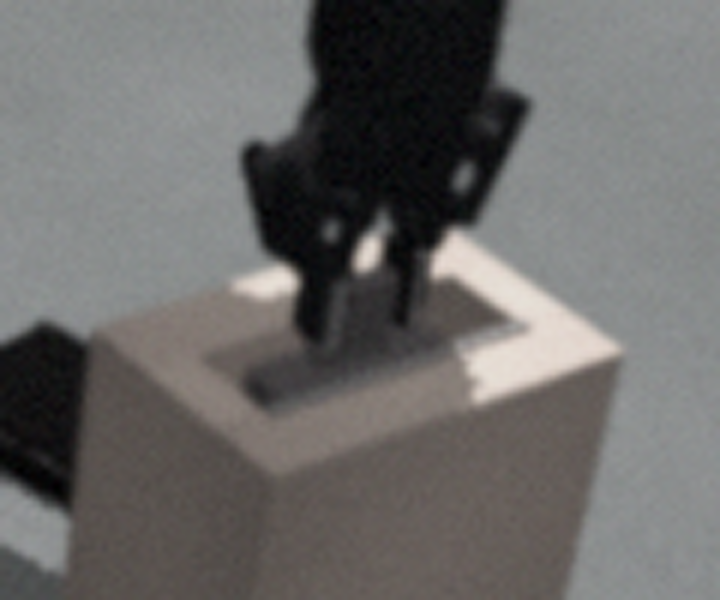

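servo_tool([
  [[0,0,0,-0.02,-0.02,0.7,3],[0,0,0,-0.02,-0.02,0.7,3],[0,0,0,-0.02,-0.02,0.7,3],[0,0,0,-0.02,-0.02,0.7,3],[0,0,0,0,0,0,3]],
])

```text
time: 27.98
ee_pos: [0.5302, 0.3509, 0.1133]
tcp_rot: [179.8, 0.2, -172.3]
wrist_force: [-4.5, 0.5, -1.5]
opening: 0.0344
```

```bash
python3 - <<'E'
from look import *
look("24",np.array([.5275,.35,.18]),k=6)
c=planT([.5297,.3504,.10],down(187.6),4)
E
```

```text
t 27.98 grasp [0.5301 0.3507 0.1563] x [-0.991 -0.134 -0.003] z [ 0.003  0.004 -1.   ] q [33.4 15.7 12.  86.   0.1 25.7] F [-4.5  0.5 -1.5] T [-0.04  0.87  0.02] op 0.0344
scene [[345.0, 439.0], [360.0, 355.0]]
top [[420.0, 319.0], [387.0, 306.0]]
n 4 row [0.001, 0.0008, 0.0004] [0.011, -0.013, 0.355] |d| 0.36 |w|deg 0.08
```

View pics/scene24.png

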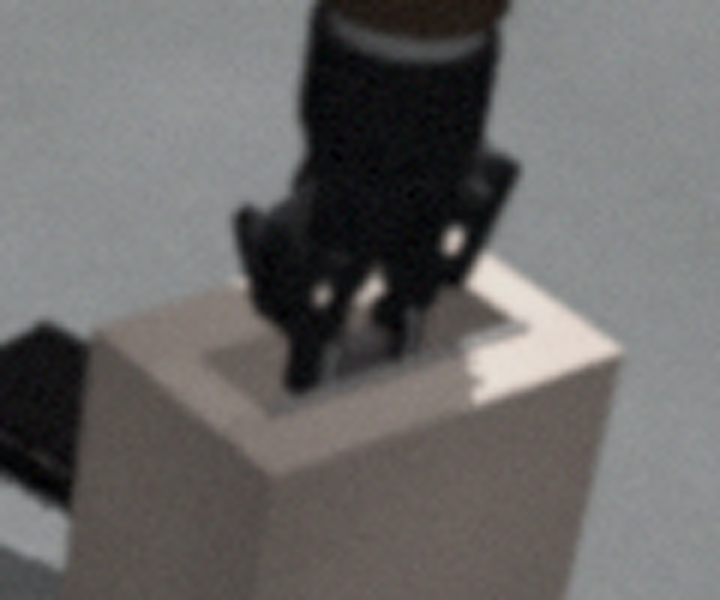

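View pics/top24.png

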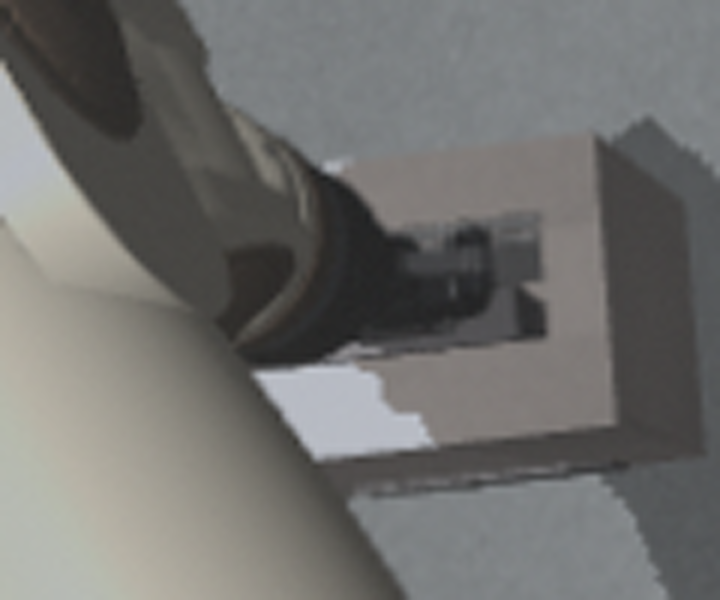

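servo_tool([
  [[0,0,0,0,0,0.5,3],[0,0,0,0,0,0.5,3],[0,0,0,0,0,0.4,3],[0,0,0,0,0,0,3]],
])

```text
time: 28.42
ee_pos: [0.5311, 0.3515, 0.101]
tcp_rot: [179.7, 0.4, -172.3]
wrist_force: [-4.2, -1.5, -2.9]
opening: 0.0343
```

```bash
python3 - <<'E'
from look import *
look("25",np.array([.5275,.35,.18]),k=6)
E
```

```text
t 28.42 grasp [0.5308 0.3512 0.144 ] x [-0.991 -0.134 -0.007] z [ 0.006  0.006 -1.   ] q [33.4 15.6 10.6 84.5  0.1 25.8] F [-4.2 -1.5 -2.9] T [-0.14  0.87  0.02] op 0.0343
scene [[343.0, 464.0], [357.0, 380.0]]
top [[428.0, 321.0], [395.0, 308.0]]
```

View pics/scene25.png

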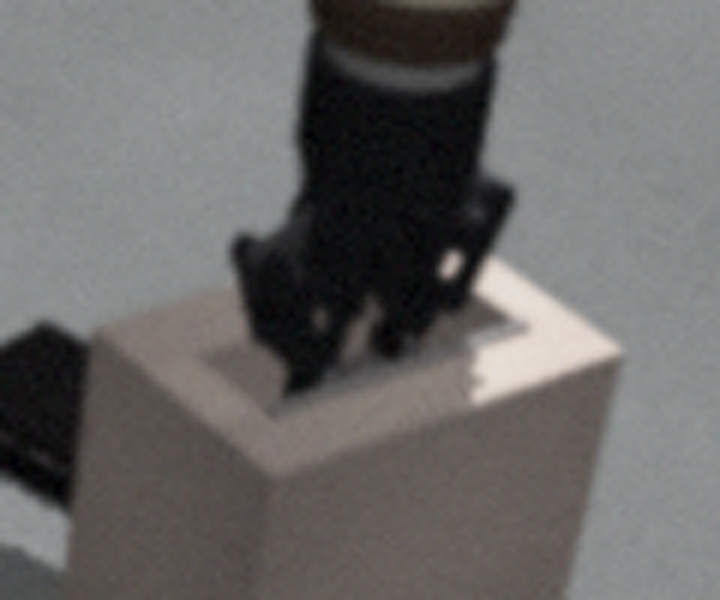

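Body top is about 50 mm below the box top and the flap is riding on the fingers. I release.

servo_tool([
  [[0,0,0,0,0,0,5],[0,0,0,0,0,0,5.2],[0,0,0,0,0,0,5.2],[0,0,0,0,0,0,5.2],[0,0,0,0,0,0,5.2],[0,0,0,0,0,0,5.2]],
])

```text
time: 29.02
ee_pos: [0.53, 0.3515, 0.1012]
tcp_rot: [179.7, 0.3, -172.3]
wrist_force: [-4.1, -0.2, -1.7]
opening: 0.052
```

```bash
python3 - <<'E'
from look import *
look("26",np.array([.5275,.35,.18]),k=6)
E
```

```text
t 29.02 grasp [0.5299 0.3513 0.1442] x [-0.991 -0.134 -0.005] z [ 0.004  0.006 -1.   ] q [33.5 15.6 10.6 84.6  0.2 25.8] F [-4.1 -0.2 -1.7] T [-0.1   1.02 -0.06] op 0.052
scene [[342.0, 462.0], [356.0, 378.0]]
top [[427.0, 324.0], [395.0, 311.0]]
```

View pics/scene26.png

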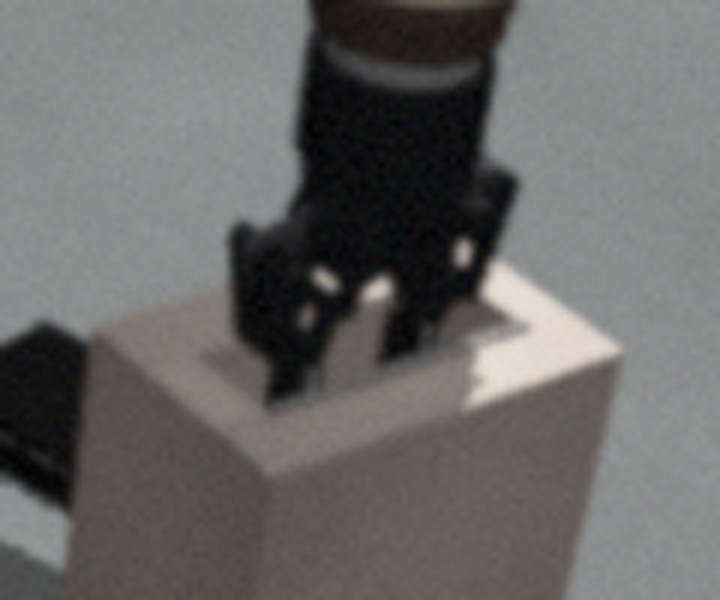

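servo_tool([
  [[0,0,0,0,0,-0.4,5.2],[0,0,0,0,0,-0.6,5.2],[0,0,0,0,0,-0.8,5.2],[0,0,0,0,0,-1.0,5.2],[0,0,0,0,0,-1.2,5.2],[0,0,0,0,0,-1.5,5.2],[0,0,0,0,0,-1.5,5.2],[0,0,0,0,0,-2,5.2],[0,0,0,0,0,-2,5.2],[0,0,0,0,0,-2,5.2],[0,0,0,0,0,-2,5.2],[0,0,0,0,0,-2,5.2]],
])

```text
time: 30.12
ee_pos: [0.534, 0.3498, 0.2798]
tcp_rot: [179.8, 1.0, -172.4]
wrist_force: [0.3, 0.2, -1.0]
opening: 0.0522
```

```bash
python3 - <<'E'
from look import *
show()
for n in C: cv2.imwrite(f"pics/{n}27.png",imaging.camera(n))
c=planT([.42,.2,.3],down(187.6),8)
E
```

```text
t 30.12 grasp [0.5333 0.3495 0.3227] x [-0.991 -0.132 -0.017] z [ 0.016  0.006 -1.   ] q [ 33.3  19.8  35.8 105.1  -0.2  25.7] F [ 0.3  0.2 -1. ] T [ 0.03 -0.01 -0.05] op 0.0522
n 8 row [0.0008, 0.0027, -0.0] [1.667, -1.672, -0.243] |d| 2.37 |w|deg 0.16
```

View pics/scene27.png

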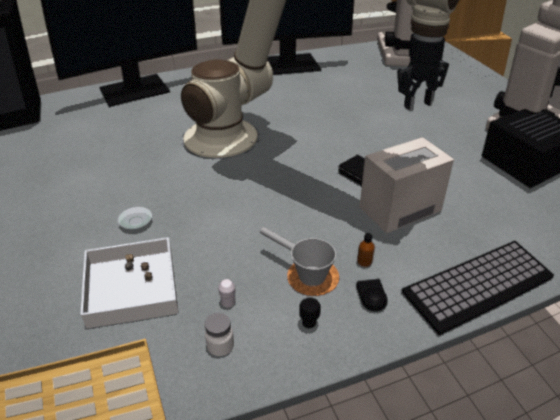

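View pics/top27.png

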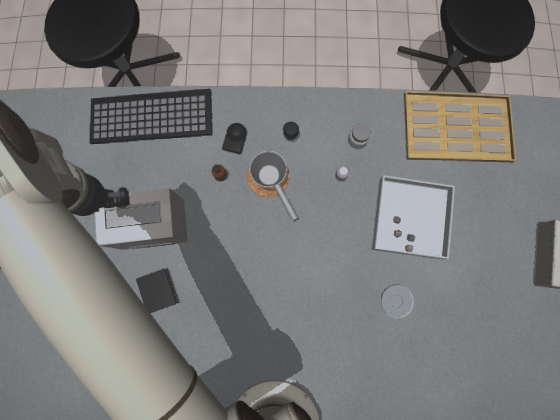

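servo_tool([
  [[0,0,0,1.8,-1.7,-0.25,5.2],[0,0,0,1.8,-1.7,-0.25,5.2],[0,0,0,1.8,-1.7,-0.25,5.2],[0,0,0,1.8,-1.7,-0.25,5.2],[0,0,0,1.8,-1.7,-0.25,5.2],[0,0,0,1.8,-1.7,-0.25,5.2],[0,0,0,1.8,-1.7,-0.25,5.2],[0,0,0,1.8,-1.7,-0.25,5.2],[0,0,0,0,0,0,5.2]],
])

```text
time: 30.97
ee_pos: [0.4112, 0.1912, 0.2959]
tcp_rot: [179.7, 2.1, -172.5]
wrist_force: [-0.9, 0.7, 0.3]
opening: 0.0521
```

```bash
python3 - <<'E'
from look import *
show()
for n in C: cv2.imwrite(f"pics/{n}28.png",imaging.camera(n))
s=cv2.imread("pics/scene28.png"); t=cv2.imread("pics/top28.png")
cv2.imwrite("pics/zs28.png",cv2.resize(s[130:240,350:460],None,fx=5,fy=5,interpolation=cv2.INTER_CUBIC))
cv2.imwrite("pics/zt28.png",cv2.resize(t[110:320,80:360],None,fx=2.85,fy=2.85,interpolation=cv2.INTER_CUBIC))
# bystander shift vs start
for n in C:
    a=cv2.imread(f"pics/{n}0.png"); b=cv2.imread(f"pics/{n}28.png")
    print(n)
    for nm,P in dict(dropper=(.672,.163,.04),objective=(.678,-.172,.03),eyepiece=(.787,-.03,.03),dish=(.333,-.327,.01),jar=(.787,-.2185,.04),slidebox=(.349,.321,.015),mouse=(.777,.128,.015)).items():
        u,v=proj(n,P)[0].astype(int); r=16
        T=a[v-r:v+r,u-r:u+r]; S=b[v-r-6:v+r+6,u-r-6:u+r+6]
        m=cv2.matchTemplate(S,T,cv2.TM_CCOEFF_NORMED); _,mx,_,l=cv2.minMaxLoc(m); print(nm,l[0]-6,l[1]-6,round(mx,2))
E
```

```text
t 30.97 grasp [0.4097 0.1908 0.3388] x [-0.991 -0.131 -0.036] z [ 0.035  0.01  -0.999] q [ 25.2  -7.3   8.1 103.4  -0.4  17.6] F [-0.9  0.7  0.3] T [-0.03  0.04  0.04] op 0.0521
scene
dropper 0 0 1.0
objective 0 0 1.0
eyepiece 0 0 1.0
dish 0 0 1.0
jar 0 0 0.99
slidebox 0 0 0.98
mouse 0 0 1.0
top
dropper 0 0 1.0
objective 0 0 1.0
eyepiece 0 0 1.0
dish 0 0 1.0
jar 0 0 1.0
slidebox 0 1 0.5
mouse 0 0 1.0
```

View pics/zs28.png

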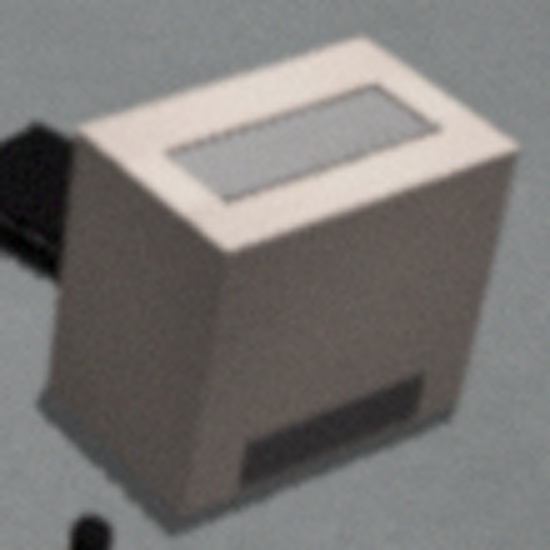

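View pics/zt28.png

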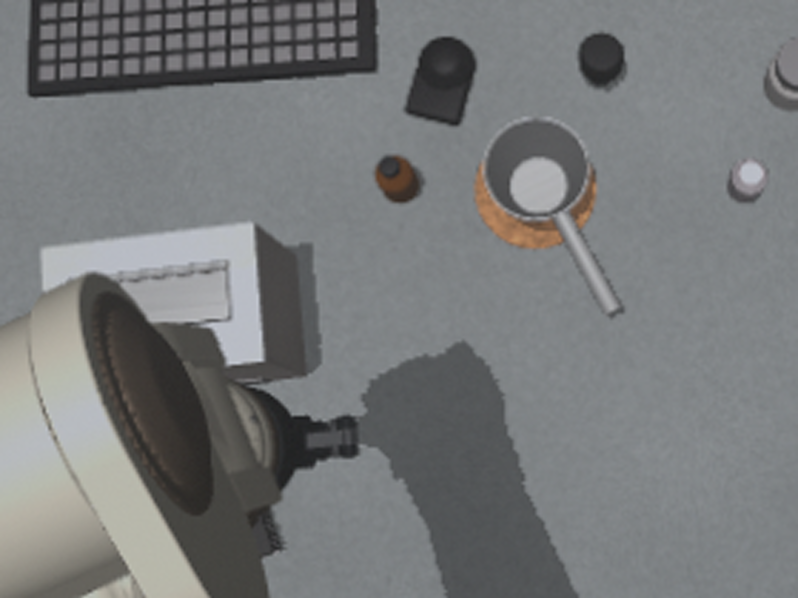

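View pics/scene28.png

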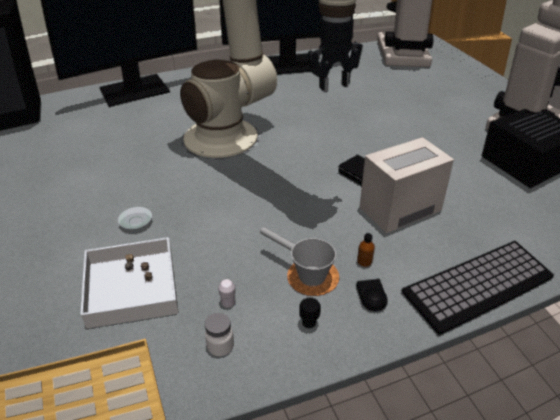

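The flap is flush and shut (crop (300,145)) and the gripper is empty and clear. The pan is upright on the mat at scene (313,265), and the four rocks are in the tray around (140,268). Bystanders show no shift. The one weak match was the slide box in the top view, where the arm hides it, and the scene view shows it unmoved. I hand the job in.

```bash
python3 -c "
from workcell import bot
print(bot.job_done())"
```

```text
the job is handed in; nothing more can be done
None
```

The job is done and handed in at about 31 s, in the order asked. I tipped the four rocks into the white tray and stood the empty pan on the cork mat. Then I pushed the slide case through the flap and released it, and it dropped inside.

**Last checks**
- **Rocks:** all four are visible in the tray.
- **Pan:** it stands upright. Its base centre was within about 2 mm of the mat centre just before lowering, and it still looked centred after release.
- **Flap:** it is flush and shut. The gripper is empty and touching nothing.
- **Case:** I could not see it inside the box. I take it as dropped because the gripper came out empty, the flap shut and the case is nowhere on the bench.
- **Bystanders:** none shifted in the scene view. In the top view the arm hid the slide box, so its match there was poor (0.5), but the scene view shows it in place.

**What disagreed:** the fingertips sat about 20 to 25 mm behind the reported TCP. Because of this my first grasp of the handle closed short of it without moving the pan. I measured the offset from the pictures, corrected for it, and the second grasp held.

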